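# Gauge the middle lane of the strip guide

## Task

Find the gauge leaf that fits the middle lane of the strip guide: try the leaves from the rack in its slot, the thinnest first and then one size up at a time, hanging each leaf that goes in loosely back in the rack. Leave the first one that binds, pushing the sprung cheek back slightly, standing upright and square in the slot with its foot gently pushed down to the base plate, let it go, and have the other two hanging in the rack. Never force in a leaf that is too thick, push gently, and leave everything else on the bench alone.

Things in the scene. Friction and masses are not known exactly. Their poses are not given: they have to be found in the camera images.
- guide: Strip guide, fixed: green base plate 130 x 230 x 12 mm; on it three lanes in a row along y, 75 mm apart. A lane is an upright slot between a front fence (-x side) and a rear cheek (+x side, green spring housing behind it), plain steel, 30 mm high, 40 mm long (y), top edges rounded 4 mm. All below 42 mm. Origin: under the plate's centre, on the table; axes as gap.
- gap (a point): Fixed point in the MIDDLE lane: on top of the base plate, half-way along the slot, in the plane of the rear cheek's face at rest. x points square across the slot from fence to cheek, z up. The slot reaches from here in -x to the rigid fence; its unknown width is 1 mm less than one of the three leaves (that leaf binds). Any thinner leaf has 1.5 mm of play or more.
- cheek_top (a point): On top of the middle lane's rear cheek, 6 mm behind its face (at rest x = 6, z = 30 mm in the frame of gap). Only this cheek is sprung: a leaf that binds pushes it back in +x by 1 mm; it starts at 4 N and takes 2.5 N more per mm. The next thicker leaf would push it back 3.5 mm, which strains the guide (over 3 mm is too much). The fence does not give.
- rack_top (a point): Wooden leaf rack, fixed: two rails along y, 258 mm long, 14 mm wide each, with an open slot 15 mm wide between; the leaves hang in it by the undersides of their heads, in any order. This point is mid-slot at the height of the rails' tops, 58 mm above the table; z up. End blocks close the slot at y = +-115 mm. A leaf may be hung back anywhere free along it.
- leaf0_grip (a point): Centre of the wooden head of loose gauge leaf 0. Head 32 mm long (y), 24 thick (x), 44 high; below it a steel blade 6 mm thick (x), 20 wide (y), 42 long (z) with a half-round foot. Point is 22 mm above the head's underside, 64 above the foot. In the rack its x lies along the rack's x. About 0.1 kg. Longer head = thicker blade (32, 44, 56 mm: 6, 8.5, 11 mm).
- leaf0_foot (a point): Middle of the lower (foot) edge of gauge leaf 0, 64 mm below its grip point; same axes.
- leaf1_grip (a point): Centre of the wooden head of loose gauge leaf 1. Head 44 mm long (y), 24 thick (x), 44 high; below it a steel blade 8.5 mm thick (x), 20 wide (y), 42 long (z) with a half-round foot. Point is 22 mm above the head's underside, 64 above the foot. In the rack its x lies along the rack's x. About 0.1 kg. Longer head = thicker blade (32, 44, 56 mm: 6, 8.5, 11 mm).
- leaf1_foot (a point): Middle of the lower (foot) edge of gauge leaf 1, 64 mm below its grip point; same axes.
- leaf2_grip (a point): Centre of the wooden head of loose gauge leaf 2. Head 56 mm long (y), 24 thick (x), 44 high; below it a steel blade 11 mm thick (x), 20 wide (y), 42 long (z) with a half-round foot. Point is 22 mm above the head's underside, 64 above the foot. In the rack its x lies along the rack's x. About 0.1 kg. Longer head = thicker blade (32, 44, 56 mm: 6, 8.5, 11 mm).
- leaf2_foot (a point): Middle of the lower (foot) edge of gauge leaf 2, 64 mm below its grip point; same axes.
- last: Bystander to be left alone: wooden shoe last, 240 mm long, about 95 mm high. Origin at its underside.
- tin: Bystander to be left alone: small metal tin, 60 mm across, 75 mm high. Origin at its underside.
- spatula: Bystander to be left alone: spatula, 200 mm long, lying flat. Origin at its underside.
- hammer: Bystander to be left alone: hammer, lying flat. Origin at its underside.
- brush: Bystander to be left alone: brush, 180 mm long, lying flat. Origin at its underside.
- heel_a: Bystander to be left alone: black rubber heel block, about 75 x 52 x 22 mm. Origin at its underside.
- heel_b: Bystander to be left alone: black rubber heel block, about 75 x 52 x 22 mm. Origin at its underside.
There are look-alikes about, which are no part of the job. Leave any green, red or yellow look-alike of the part that bears leaf2_grip alone.

How it is judged:
By the outcome, as a careful person would: the job done as asked, in the order asked, and still so for the second after the job is handed in, with the robot touching nothing.
It also fails if it takes over 72 s, if anything falls off the work surface, if the arm or the gripper's body presses on something with over 40 N, if the wrist force passes 120 N, or if a joint passes its speed limit or range.

## Robot

A 6-joint arm with a two-finger parallel gripper is mounted at the origin on the work surface. World frame = base frame: x ahead of the robot, y to its left, z up, the work surface at z = 0. Lengths are in mm, angles in rad, forces in N, time in s.
With the tool pointing down it reaches from about 350 to 875 mm from the base axis. Payload 4.2 kg.
Tool frame: the origin (TCP) lies at the very end of the fingers, on their centre line; the grasp point (between the pads) lies 19 mm behind it; x points along the fingers, z is the direction in which the jaws open and shut, and the axes are right-handed (so a half turn about x gives the same grasp; the last joint's range is limited). The gripper opens to 87 mm and grips with 3 to 60 N. Pads are 19 mm wide; open, the fingers measure 117 mm over their backs; the gripper's body (75 mm by 190 mm) begins 51 mm behind the grasp point.
Start: joints at [1.426, 0.385, 0.008, 0, -1.194, -0.259], TCP at [245.539, 574.726, 222.55] pointing down, gripper open.
Joint ranges: [-3.14, 3.14], [-1.21, 2.06], [-1.07, 1.41], [-3.16, 2.05], [-2.99, -0.16], [-3.1, 3.1]. Speed limits (rad/s): [2.79, 2.79, 3.14, 3.14, 3.14, 3.14].

## Interface

Orientations are given as a rotation vector (axis times angle).
In Python, from cell import * gives the robot as it stands.
- The arm moves only by the tool send_rows, never from a script. Its argument "plan" is a list of rows, each an object with "dp": the shift along the tool's x, y, z in cm, a list of three; "rot": the turn, a rotation vector about the tool's x, y, z in rad, a list of three; "grip": the closure, from -1 (fully open) to 1 (shut). In form: [{"dp": [dx, dy, dz], "rot": [ax, ay, az], "grip": grip}, ...]. A call has 1 to 5 rows; each row shifts and turns the commanded pose from where the row before left it, along the tool's axes as they then stand; what a row does not reach is not made up. A row lasts 1/8 s, in which the tool goes at most 62.5 mm and 10.7 degrees, less where a joint would pass 70% of its speed; a pose out of reach is approached as far as the arm can. A call is refused whole if a number of a shift passes 6.25 or a number of a turn 0.188, either way. A call with a gripper value outside its range is refused whole. The fingers move at their own pace and stop on an object; "squeeze" is the grip in N (left out, the last holds). Time passes only in rows, so rows that do not move let the fingers close. It gives the time, the measured TCP pose, the force and the opening at its end, in the units of the state.
- read_state(): the state, without advancing time (a new reading comes with each control period).
- get_image(name): name is "side" or "top"; returns the picture (480x640x3 uint8, red, green, blue); there is no depth.
- camera_model(name): a dict with "mtx" (3x3 intrinsics, pixels), "rvec" (rotation vector, rad) and "tvec" (3), from world to camera coordinates, as OpenCV has them. Camera axes: x right, y down, z forward; pixel columns grow to the right and rows downward; lengths in mm; the calibration is good to about 2 mm. A picture is of the moment at which its call begins. camera_model takes no time and is no camera call.
- job_done(): hands the job in, once; it reports no verdict.
The state is a dict: "t": time; "q": joint angles; "dq": joint speeds; "joint_efforts": joint torques, N m; "eef_pos": TCP position; "tool_rot": TCP orientation; "ft_force": force on the tool from outside, world axes, zero at the start; "wrist_torque": the same for the moment, N m; "opening": finger opening in mm.
Only numpy, scipy, OpenCV 4.12 (cv2) and the standard library are available. Lean on these libraries where they do the work, as an engineer would, in place of code of your own. Each camera call takes 0.05 s, during which the arm holds its last target.

## Working session

There is one attempt and no reset: what is moved stays moved. The work goes in short steps, Python scripts to look and compute and a tool call to move; the robot and the scene stay as the last step left them, time stands still between calls to the robot, and variables do not carry over. Pictures are saved under pics/ and viewed, and the job is handed in when it is done.

Besides the shell and the picture viewer there is one more tool, called after "Call:" as name(argument=value, ...), one argument or row to a line, values as JSON. send_rows: Moves the arm, as the interface text tells. Its arguments: {"type":"object","properties":{"plan":{"type":"array"},"squeeze":{"type":"number"}},"required":["plan"]}

```bash
mkdir -p pics; ls; python3 - <<'E'
from cell import *
import cv2,numpy as np
np.set_printoptions(suppress=True,precision=4)
for n in ("top","side"):
    im=get_image(n); cv2.imwrite(f"pics/{n}0.png",im[:,:,::-1]); 
    m=camera_model(n); R=cv2.Rodrigues(np.array(m['rvec'],float))[0]
    print(n,np.array(m['mtx']).tolist(),"C",-R.T@np.array(m['tvec']).ravel()); print(R)
print(read_state())
E
```

```text
pics
top [[513.4448260956984, 0.0, 324.9779718440198], [0.0, 513.4448260956984, 238.24210641435656], [0.0, 0.0, 1.0]] C [ 357.1323  -82.5295 1012.6822]
[[ 0.1237 -0.9923  0.0033]
 [-0.9673 -0.1213 -0.2228]
 [ 0.2215  0.0244 -0.9748]]
side [[459.1833449205566, 0.0, 322.05728878089394], [0.0, 459.1833449205566, 237.37434698781465], [0.0, 0.0, 1.0]] C [174.1362 393.9516 654.0576]
[[-0.7865 -0.6175 -0.0119]
 [-0.4243  0.5542 -0.7161]
 [ 0.4488 -0.5582 -0.6979]]
{'t': 0.1, 'q': array([ 1.4256,  0.3855,  0.0068, -0.0004, -1.194 , -0.2586]), 'dq': array([-0.0005, -0.002 ,  0.0026,  0.001 ,  0.0007, -0.0013]), 'joint_efforts': array([ -0.0002, -39.1691,  18.7935,   4.2319,   0.0134,  -0.0001]), 'eef_pos': array([245.3549, 574.2568, 221.5842]), 'tool_rot': array([ 1.4986,  0.989 , -1.5014]), 'ft_force': array([ 0.8946, -0.7749, -0.0644]), 'wrist_torque': array([0.0086, 0.0094, 0.0016]), 'opening': 86.88451917817495}
```

View pics/top0.png

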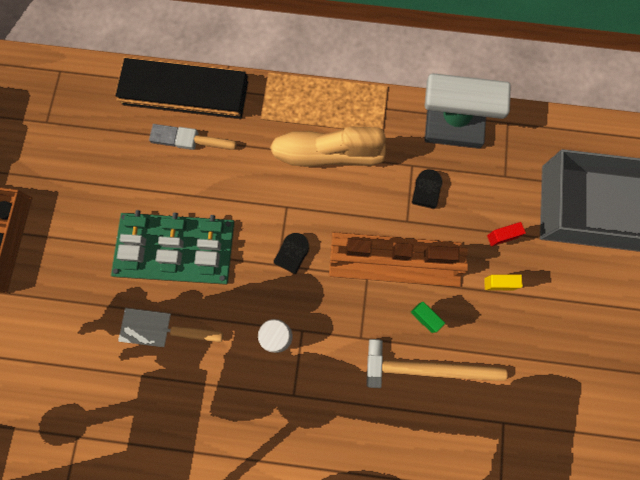

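View pics/side0.png

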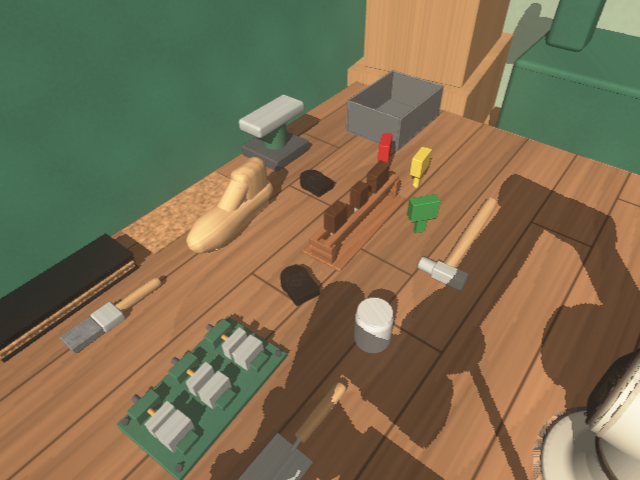

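```bash
python3 - <<'E'
import cv2
t=cv2.imread("pics/top0.png");s=cv2.imread("pics/side0.png")
cv2.imwrite("pics/c1.png",cv2.resize(t[200:295,100:250],None,fx=5,fy=5,interpolation=cv2.INTER_CUBIC))
cv2.imwrite("pics/c2.png",cv2.resize(t[225:295,320:480],None,fx=5,fy=5,interpolation=cv2.INTER_CUBIC))
cv2.imwrite("pics/c3.png",cv2.resize(s[310:480,110:300],None,fx=3.5,fy=3.5,interpolation=cv2.INTER_CUBIC))
cv2.imwrite("pics/c4.png",cv2.resize(s[150:280,295:415],None,fx=4.6,fy=4.6,interpolation=cv2.INTER_CUBIC))
E
```

```text
(no output)
```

View pics/c1.png

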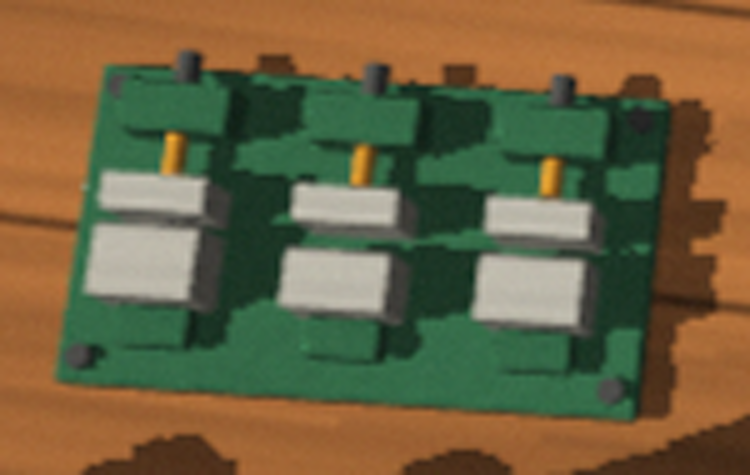

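View pics/c2.png

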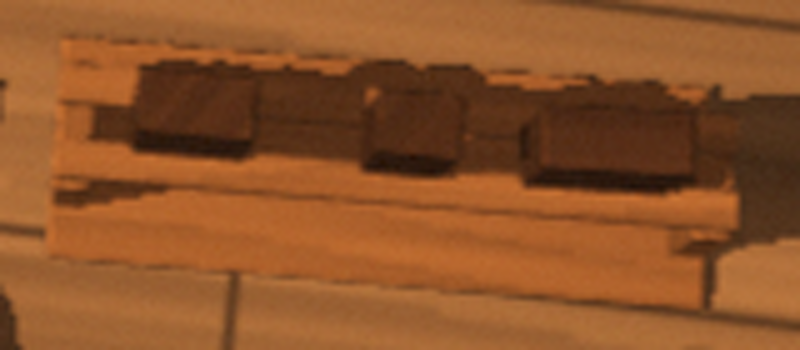

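View pics/c3.png

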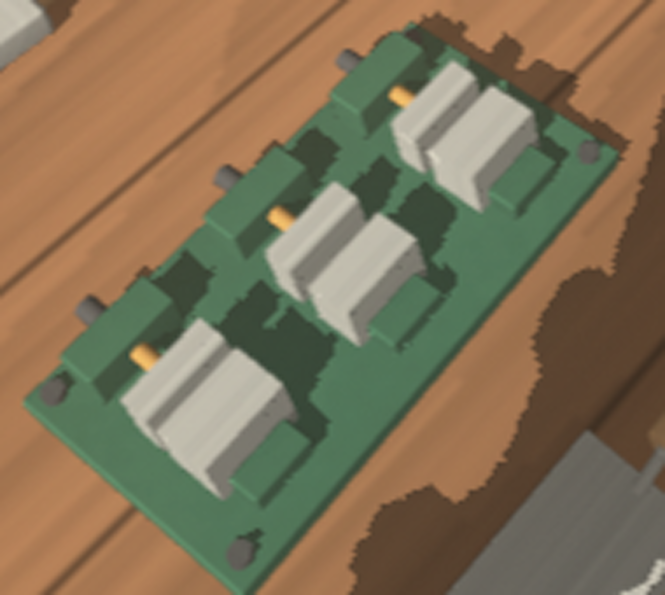

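View pics/c4.png

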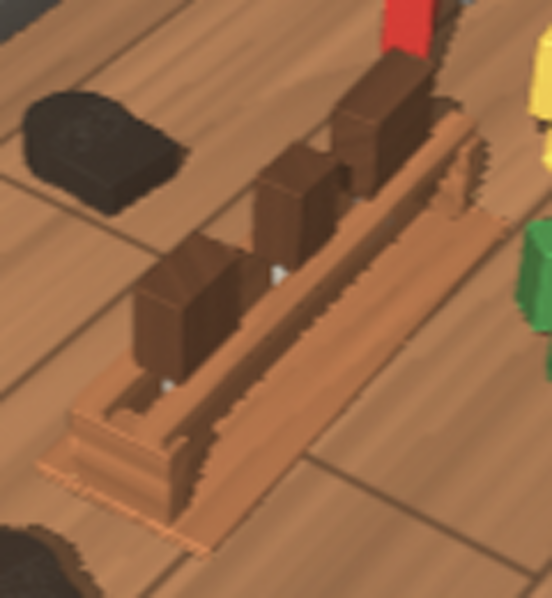

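```bash
cat > h.py <<'E'
import cv2,numpy as np
from scipy.optimize import least_squares
from scipy.spatial.transform import Rotation as Ro
from cell import *
np.set_printoptions(suppress=True,precision=3)
CM={n:camera_model(n) for n in("top","side")}
def proj(n,P):
    m=CM[n]
    return cv2.projectPoints(np.array(P,float).reshape(-1,1,3),np.array(m['rvec'],float),np.array(m['tvec'],float),np.array(m['mtx']),None)[0].reshape(-1,2)
def ray(n,px,z):
    m=CM[n];R=cv2.Rodrigues(np.array(m['rvec'],float))[0];C=-R.T@np.array(m['tvec'],float).ravel()
    px=np.array(px,float).reshape(-1,2)
    d=(R.T@np.linalg.inv(np.array(m['mtx']))@np.c_[px,np.ones(len(px))].T).T
    return C+d*((np.broadcast_to(z,len(px))-C[2])/d[:,2])[:,None]
E
python3 - <<'E'
from h import *
def fit(obs,x0):
    def f(p):
        r=[]
        for n,L,px in obs:
            c,s=np.cos(p[2]),np.sin(p[2]);L=np.array(L,float)
            W=np.c_[p[0]+c*L[:,0]-s*L[:,1],p[1]+s*L[:,0]+c*L[:,1],L[:,2]]
            r.append((proj(n,W)-np.array(px)).ravel())
        return np.concatenate(r)
    s=least_squares(f,x0);return s.x,s.fun.reshape(-1,2)
T=lambda a:np.array(a)/5+[100,200]
S=lambda a:np.array(a)/3.5+[110,310]
pt=T([(107,66),(668,100),(635,418),(58,380)]);ps=S([(413,25),(622,152),(27,400),(245,592)])
Lt=[(65,115,12),(65,-115,12),(-65,-115,12),(-65,115,12)]
Ls=[(65,-115,12),(-65,-115,12),(65,115,12),(-65,115,12)]
print(ray("top",pt,12));print(ray("side",ps,12))
x0=[500,300,0]
for o in ([("top",Lt,pt)],[("side",Ls,ps)],[("top",Lt,pt),("side",Ls,ps)]):
    print(*fit(o,x0))
# middle lane tops
a=T([(292,184),(402,190),(400,237),(290,222),(285,250),(392,256),(390,318),(278,308)])-0
print("mid top z42\n",ray("top",a,42))
T2=lambda a:np.array(a)/5+[320,225]
print("rack",ray("top",T2([(62,38),(55,178),(738,225),(730,192)]),58))
heads={'1':[(140,67),(255,70),(250,142),(135,132)],'0':[(368,88),(462,92),(460,158),(364,152)],'2':[(538,105),(695,110),(692,180),(528,172)]}
for k,v in heads.items(): q=ray("top",T2(v),102);print(k,q,q.mean(0))
E
```

```text
[[584.85  356.719  12.   ]
 [599.037 129.771  12.   ]
 [470.238 121.586  12.   ]
 [456.932 348.762  12.   ]]
[[594.031 131.258  12.   ]
 [466.914 121.952  12.   ]
 [582.595 356.231  12.   ]
 [455.039 348.779  12.   ]]
[527.836 239.219   0.061] [[-0.501 -0.501]
 [ 0.741 -0.222]
 [ 0.523  0.231]
 [-0.759  0.389]]
[525.194 238.765   0.057] [[ 0.512 -2.133]
 [ 0.747 -0.696]
 [-1.035  0.142]
 [-0.062  1.365]]
[526.28  238.842   0.059] [[-0.407  0.162]
 [ 0.848  0.645]
 [ 0.51   1.141]
 [-0.785  1.083]
 [-0.125 -2.433]
 [ 0.133 -1.169]
 [-1.501 -0.101]
 [-0.436  0.884]]
mid top z42
 [[540.381 262.46   42.   ]
 [543.334 219.743  42.   ]
 [524.918 217.049  42.   ]
 [525.465 260.282  42.   ]
 [514.37  260.033  42.   ]
 [517.173 218.713  42.   ]
 [493.226 214.947  42.   ]
 [491.722 258.246  42.   ]]
rack [[ 586.838  -71.394   58.   ]
 [ 532.522  -75.325   58.   ]
 [ 546.651 -332.669   58.   ]
 [ 558.879 -328.884   58.   ]]
1 [[ 569.011 -101.382  102.   ]
 [ 573.108 -143.036  102.   ]
 [ 546.327 -144.015  102.   ]
 [ 544.818 -102.332  102.   ]] [ 558.316 -122.691  102.   ]
0 [[ 571.548 -184.485  102.   ]
 [ 574.317 -218.522  102.   ]
 [ 549.905 -219.903  102.   ]
 [ 547.789 -185.279  102.   ]] [ 560.89  -202.047  102.   ]
2 [[ 572.937 -246.318  102.   ]
 [ 578.178 -303.02   102.   ]
 [ 552.265 -303.647  102.   ]
 [ 547.833 -244.7    102.   ]] [ 562.803 -274.421  102.   ]
```

```bash
cat >> h.py <<'E'
def go(target,yaw,n=None,show=True):
    """yaw: jaw axis direction = leaf x axis at this world yaw (tool down). Prints rows"""
    st=read_state();p=np.array(st['eef_pos']);R=Ro.from_rotvec(st['tool_rot'])
    best=None
    for k in(0,np.pi):
        z=np.array([np.cos(yaw+k),np.sin(yaw+k),0]);x=np.array([0,0,-1.]);y=np.cross(z,x)
        G=Ro.from_matrix(np.c_[x,y,z]);rv=(R.inv()*G).as_rotvec()
        if best is None or np.linalg.norm(rv)<np.linalg.norm(best[0]): best=(rv,G)
    rv=best[0]
    d=R.inv().apply(np.array(target)-p)/10
    print("t",st['t'],"pos",p,"f",np.array(st['ft_force']),"open",st['opening'])
    print("total dp(cm) in present tool axes",d,"rot",rv, "rows", np.abs(d).max()/6.25,np.abs(rv).max()/.186)
    dg=best[1].inv().apply(np.array(target)-p)/10
    print("dp in goal axes",dg)
E
python3 - <<'E'
from h import *
print(Ro.from_rotvec(read_state()['tool_rot']).as_matrix())
go([561,-202,150],0.04)
E
```

```text
[[-0.001  0.92  -0.393]
 [-0.002 -0.393 -0.92 ]
 [-1.     0.     0.002]]
t 0.1 pos [245.355 574.257 221.584] f [ 0.895 -0.775 -0.064] open 86.88451917817495
total dp(cm) in present tool axes [ 7.275 59.536 58.956] rot [ 1.127  0.002 -0.001] rows 9.525797550551054 6.058158214003617
dp in goal axes [  7.158  78.826 -28.435]
```

Call:
send_rows(
  plan=[
    {"dp":[0,0,0],"rot":[0.187,0,0],"grip":-1},
    {"dp":[0,0,0],"rot":[0.187,0,0],"grip":-1},
    {"dp":[0,0,0],"rot":[0.187,0,0],"grip":-1},
    {"dp":[0,0,0],"rot":[0.187,0,0],"grip":-1},
    {"dp":[0,0,0],"rot":[0.187,0,0],"grip":-1},
  ],
)

```text
t: 0.72
eef_pos: [245.4, 574.4, 221.9]
tool_rot: [2.101, 0.237, -2.102]
ft_force: [-0.5, -1.1, -0.6]
opening: 87.0
```

Call:
send_rows(
  plan=[
    {"dp":[0,0,0],"rot":[0.187,0,0],"grip":-1},
    {"dp":[0,6,-2.1],"rot":[0,0,0],"grip":-1},
    {"dp":[0,6,-2.1],"rot":[0,0,0],"grip":-1},
    {"dp":[0,6,-2.1],"rot":[0,0,0],"grip":-1},
    {"dp":[0,6,-2.1],"rot":[0,0,0],"grip":-1},
  ],
)

```text
t: 1.35
eef_pos: [338.9, 340.6, 222.3]
tool_rot: [2.198, 0.05, -2.198]
ft_force: [1.1, 0.1, 0.1]
opening: 87.1
```

Call:
send_rows(
  plan=[
    {"dp":[0,6,-2.1],"rot":[0,0,0],"grip":-1},
    {"dp":[0,6,-2.1],"rot":[0,0,0],"grip":-1},
    {"dp":[0,6,-2.1],"rot":[0,0,0],"grip":-1},
    {"dp":[0,6,-2.1],"rot":[0,0,0],"grip":-1},
    {"dp":[0,6,-2.1],"rot":[0,0,0],"grip":-1},
  ],
)

```text
t: 1.98
eef_pos: [455.3, 50.8, 222.6]
tool_rot: [2.199, 0.05, -2.198]
ft_force: [2.1, 0.5, 0.5]
opening: 87.0
```

```bash
python3 - <<'E'
from h import *
go([561,-202,150],0.04); print(read_state()['q'])
E
```

```text
t 1.975 pos [455.283  50.753 222.574] f [2.131 0.479 0.468] open 87.00553575768862
total dp(cm) in present tool axes [ 7.254 25.731 -9.412] rot [ 0.005 -0.     0.   ] rows 4.11691650763059 0.029045005709578603
dp in goal axes [ 7.257 25.678 -9.552]
[ 0.467  0.097 -0.381 -0.    -1.093 -0.422]
```

Call:
send_rows(
  plan=[
    {"dp":[0,6,-2.2],"rot":[0,0,0],"grip":-1},
    {"dp":[0,6,-2.2],"rot":[0,0,0],"grip":-1},
    {"dp":[0,6,-2.2],"rot":[0,0,0],"grip":-1},
    {"dp":[2,6,-2.2],"rot":[0,0,0],"grip":-1},
    {"dp":[2,0.9,0],"rot":[0,0,0],"grip":-1},
  ],
)

```text
t: 2.6
eef_pos: [551.5, -187.5, 182.2]
tool_rot: [2.2, 0.044, -2.202]
ft_force: [-0.9, 0.3, -0.2]
opening: 86.9
```

```bash
python3 - <<'E'
from h import *
go([561,-202,150],0.04); print(read_state()['q'])
for n in("top","side"): cv2.imwrite(f"pics/{n}1.png",get_image(n)[:,:,::-1])
E
```

```text
t 2.6 pos [ 551.534 -187.528  182.245] f [-0.859  0.258 -0.191] open 86.86841422479446
total dp(cm) in present tool axes [ 3.224  1.484 -0.89 ] rot [ 0.     0.001 -0.   ] rows 0.5158305725558703 0.004068569430900224
dp in goal axes [ 3.225  1.484 -0.888]
[-0.05   0.345 -0.159  0.    -1.068  0.09 ]
```

View pics/side1.png

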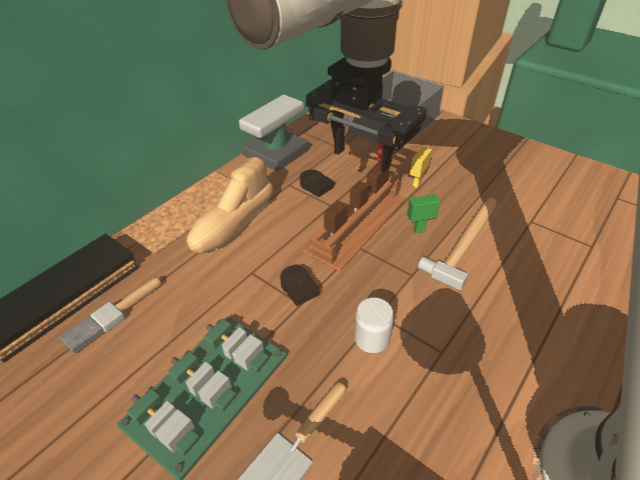

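View pics/top1.png

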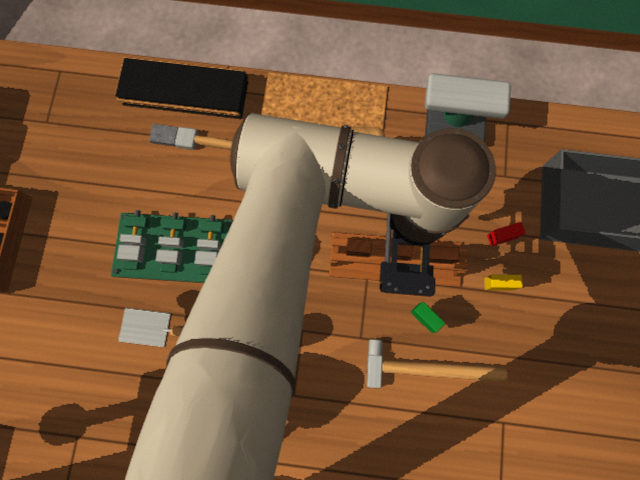

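Call:
send_rows(
  plan=[
    {"dp":[3,0.7,-0.45],"rot":[0,0,0],"grip":-0.2},
    {"dp":[3,0,0],"rot":[0,0,0],"grip":-0.2},
    {"dp":[0,0,0],"rot":[0,0,0],"grip":-0.2},
    {"dp":[0,0,0],"rot":[0,0,0],"grip":-0.2},
  ],
)

```text
t: 3.2
eef_pos: [556.8, -190.7, 125.7]
tool_rot: [2.2, 0.05, -2.195]
ft_force: [1.4, 0.2, 0.5]
opening: 56.5
```

```bash
python3 - <<'E'
from h import *
go([561,-202,66],0.04)
E
```

```text
t 3.2 pos [ 556.751 -190.665  125.682] f [1.353 0.185 0.471] open 56.46717296525462
total dp(cm) in present tool axes [ 5.97   1.146 -0.357] rot [ 0.007 -0.002 -0.001] rows 0.9552270018062056 0.03516504466782699
dp in goal axes [ 5.968  1.15  -0.379]
```

Call:
send_rows(
  plan=[
    {"dp":[1.5,1.15,-0.37],"rot":[0.007,0,0],"grip":-0.2},
    {"dp":[2.4,0,0],"rot":[0,0,0],"grip":-0.2},
    {"dp":[2.0,0,0],"rot":[0,0,0],"grip":-0.2},
    {"dp":[0,0,0],"rot":[0,0,0],"grip":-0.2},
  ],
)

```text
t: 3.7
eef_pos: [559.0, -202.8, 63.3]
tool_rot: [2.199, 0.042, -2.206]
ft_force: [-0.7, 0.0, 0.6]
opening: 52.5
```

```bash
python3 - <<'E'
from h import *
go([561,-202,66],0.04)
im=get_image("side");cv2.imwrite("pics/s2.png",cv2.resize(im[90:270,290:450,::-1],None,fx=3.3,fy=3.3,interpolation=cv2.INTER_CUBIC))
E
```

```text
t 3.7 pos [ 558.962 -202.752   63.336] f [-0.718  0.032  0.604] open 52.4671633235034
total dp(cm) in present tool axes [-0.267 -0.068 -0.206] rot [-0.003  0.003  0.001] rows 0.04273108147536545 0.017737988679653358
dp in goal axes [-0.266 -0.067 -0.207]
```

View pics/s2.png

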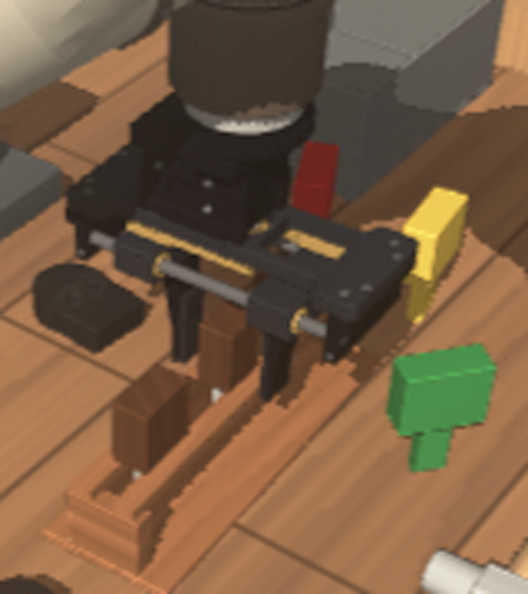

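Call:
send_rows(
  plan=[
    {"dp":[-0.3,0,-0.1],"rot":[0,0,0],"grip":1},
    {"dp":[0,0,0],"rot":[0,0,0],"grip":1},
    {"dp":[0,0,0],"rot":[0,0,0],"grip":1},
    {"dp":[0,0,0],"rot":[0,0,0],"grip":1},
    {"dp":[0,0,0],"rot":[0,0,0],"grip":1},
  ],
  squeeze=20,
)

```text
t: 4.38
eef_pos: [561.4, -202.3, 68.4]
tool_rot: [2.203, 0.042, -2.201]
ft_force: [1.0, 0.1, 2.6]
opening: 23.7
```

```bash
python3 - <<'E'
from h import *
go([561,-202,66],0.04);print(read_state()['dq'])
E
```

```text
t 4.375 pos [ 561.367 -202.342   68.409] f [0.992 0.105 2.572] open 23.736338599609127
total dp(cm) in present tool axes [ 0.241 -0.036  0.036] rot [-0.002 -0.001 -0.   ] rows 0.03853534711756799 0.009190020237652377
dp in goal axes [ 0.241 -0.036  0.035]
[ 0.003  0.001  0.     0.001 -0.001  0.001]
```

Call:
send_rows(
  plan=[
    {"dp":[-2,0,0],"rot":[0,0,0],"grip":1},
    {"dp":[-4,0,0],"rot":[0,0,0],"grip":1},
    {"dp":[-5,0,0],"rot":[0,0,0],"grip":1},
    {"dp":[0,-5,0],"rot":[0,0,0],"grip":1},
    {"dp":[0,-5,0],"rot":[0,0,0],"grip":1},
  ],
)

```text
t: 5.0
eef_pos: [556.6, -101.6, 178.0]
tool_rot: [2.204, 0.04, -2.203]
ft_force: [0.5, -0.6, -1.6]
opening: 23.6
```

```bash
python3 - <<'E'
from h import *
go([527,239,175],0.06)
t=cv2.imread("pics/top0.png");s=cv2.imread("pics/side0.png")
cv2.imwrite("pics/c5.png",cv2.resize(t[225:275,150:200],None,fx=12,fy=12,interpolation=cv2.INTER_LANCZOS4))
cv2.imwrite("pics/c6.png",cv2.resize(s[350:420,175:245],None,fx=8.5,fy=8.5,interpolation=cv2.INTER_LANCZOS4))
E
```

```text
t 5.0 pos [ 556.611 -101.634  178.002] f [ 0.468 -0.64  -1.594] open 23.583457959184816
total dp(cm) in present tool axes [  0.322 -34.147   1.738] rot [-0.024 -0.     0.001] rows 5.46359451368505 0.1297392238514969
dp in goal axes [  0.3   -34.18    0.913]
```

View pics/c5.png

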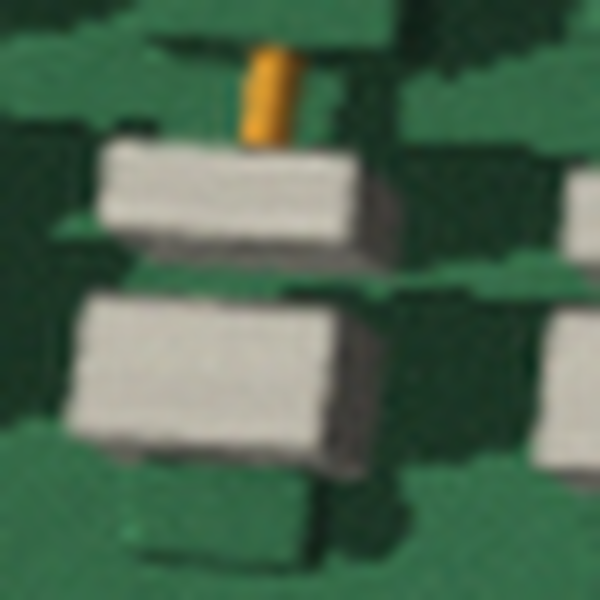

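View pics/c6.png

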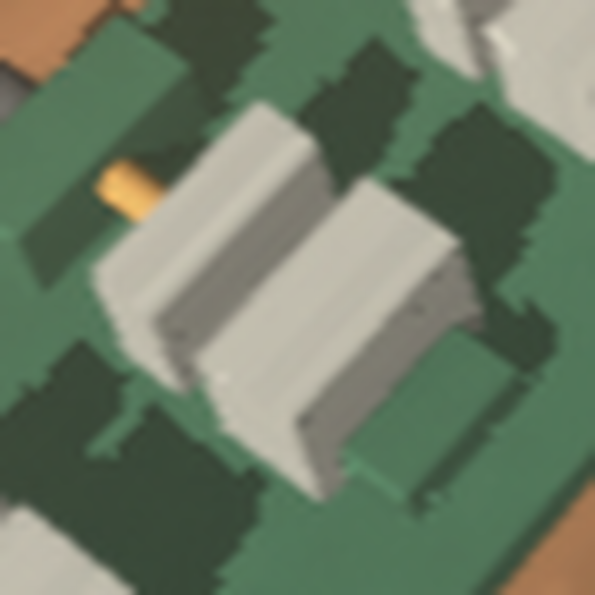

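```bash
python3 - <<'E'
from h import *
T=lambda a:(np.array(a,float)+.5)/12-.5+[150,225]
S=lambda a:(np.array(a,float)+.5)/8.5-.5+[175,350]
G=np.array([526.8,239]);y=.06;Rm=np.array([[np.cos(y),np.sin(y)],[-np.sin(y),np.cos(y)]])
def show(l,n,px,z): 
    P=ray(n,px,z)[:,:2];print(l,((P-G)@Rm.T).round(1).tolist())
show("T cheek rear top z42","top",T([(105,140),(360,157)]),42)
show("T cheek front bright edge z40","top",T([(98,222),(355,243)]),40)
show("T cheek front bottom z12","top",T([(150,255),(390,272)]),12)
show("T fence rear z38.7","top",T([(83,292),(340,305)]),38.7)
show("T fence front z42","top",T([(65,432),(320,450)]),42)
show("S cheek rear top z42","side",S([(262,100),(95,270)]),42)
show("S cheek front shade edge z40","side",S([(318,152),(152,325)]),40)
show("S fence rear z39","side",S([(362,180),(195,355)]),39)
show("S fence front z42","side",S([(462,243),(300,420)]),42)
E
```

```text
T cheek rear top z42 [[16.1, 23.0], [16.0, -18.5]]
T cheek front bright edge z40 [[3.0, 22.9], [2.2, -18.9]]
T cheek front bottom z12 [[3.5, 23.2], [3.2, -16.9]]
T fence rear z38.7 [[-8.4, 24.2], [-7.9, -17.4]]
T fence front z42 [[-31.9, 22.8], [-32.2, -18.2]]
S cheek rear top z42 [[14.2, -19.4], [14.4, 20.1]]
S cheek front shade edge z40 [[-0.1, -18.2], [0.1, 21.3]]
S fence rear z39 [[-9.7, -18.9], [-9.4, 20.7]]
S fence front z42 [[-34.0, -19.0], [-33.8, 19.8]]
```

Call:
send_rows(
  plan=[
    {"dp":[0,-6,0.2],"rot":[-0.024,0,0],"grip":1},
    {"dp":[0,-6,0.3],"rot":[0,0,0],"grip":1},
    {"dp":[0,-6,0.3],"rot":[0,0,0],"grip":1},
    {"dp":[0,-6,0.2],"rot":[0,0,0],"grip":1},
    {"dp":[0,-6,0.2],"rot":[0,0,0],"grip":1},
  ],
)

```text
t: 5.62
eef_pos: [527.0, 198.1, 177.5]
tool_rot: [2.189, 0.067, -2.191]
ft_force: [-0.0, 0.0, -0.7]
opening: 23.8
```

Call:
send_rows(
  plan=[
    {"dp":[2,-3.4,0],"rot":[0,0,0],"grip":1},
    {"dp":[2,0,0],"rot":[0,0,0],"grip":1},
    {"dp":[0,0,0],"rot":[0,0,0],"grip":1},
    {"dp":[0,0,0],"rot":[0,0,0],"grip":1},
  ],
)

```text
t: 6.12
eef_pos: [526.2, 230.1, 138.4]
tool_rot: [2.191, 0.068, -2.189]
ft_force: [1.3, -0.1, -0.6]
opening: 23.9
```

```bash
python3 - <<'E'
from h import *
go([523.5,240,115],0.06)
im=get_image("side");cv2.imwrite("pics/s3.png",cv2.resize(im[240:440,120:320,::-1],None,fx=3,fy=3,interpolation=cv2.INTER_CUBIC))
im=get_image("top");cv2.imwrite("pics/t3.png",cv2.resize(im[150:310,70:280,::-1],None,fx=3,fy=3,interpolation=cv2.INTER_CUBIC))
E
```

```text
t 6.125 pos [526.221 230.053 138.37 ] f [ 1.344 -0.098 -0.631] open 23.872057056813407
total dp(cm) in present tool axes [ 2.337 -1.01   0.211] rot [ 0.002 -0.001 -0.   ] rows 0.3738985608623501 0.0090897982902122
dp in goal axes [ 2.337 -1.009  0.212]
```

View pics/s3.png

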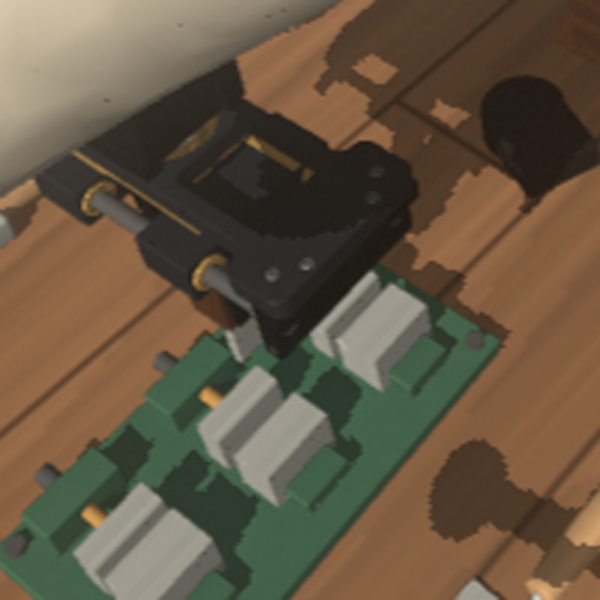

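View pics/t3.png

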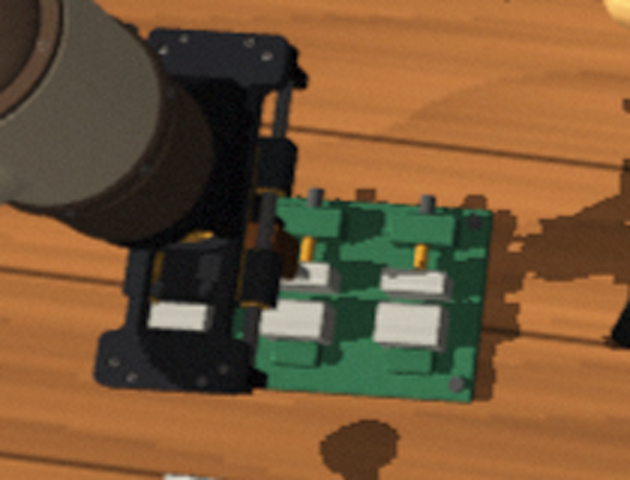

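Call:
send_rows(
  plan=[
    {"dp":[1.4,-0.9,0.2],"rot":[0,0,0],"grip":1},
    {"dp":[1.4,0,0],"rot":[0,0,0],"grip":1},
    {"dp":[0,0,0],"rot":[0,0,0],"grip":1},
  ],
)

```text
t: 6.6
eef_pos: [522.1, 238.4, 107.9]
tool_rot: [2.185, 0.065, -2.193]
ft_force: [-1.0, -0.9, -0.6]
opening: 24.2
```

```bash
python3 - <<'E'
from h import *
go([523.5,240,110],0.06)
p=np.array(read_state()['eef_pos'])
c,s=np.cos(.06),np.sin(.06)
L=np.array([(sx*3,sy*10,z) for z in(-20,-52.4) for sx in(-1,1) for sy in(-1,1)])
W=np.c_[p[0]+c*L[:,0]-s*L[:,1],p[1]+s*L[:,0]+c*L[:,1],p[2]+L[:,2]]
im=get_image("side")[:,:,::-1].copy()
q=proj("side",W);print(q)
f=6;o=np.array([150,310])
b=cv2.resize(im[310:410,150:250],None,fx=f,fy=f,interpolation=cv2.INTER_CUBIC)
cv2.imwrite("pics/s4.png",b)
for a in q: cv2.circle(b,tuple(int(v) for v in ((a-o+.5)*f)),3,(0,0,255),1)
cv2.imwrite("pics/s4b.png",b)
E
```

```text
t 6.6 pos [522.134 238.415 107.863] f [-1.021 -0.886 -0.618] open 24.20841028962847
total dp(cm) in present tool axes [-0.215 -0.149 -0.145] rot [ 0.002  0.004 -0.002] rows 0.03433268483654099 0.01959233163243379
dp in goal axes [-0.214 -0.15  -0.146]
[[205.76  356.682]
 [195.323 367.311]
 [202.698 354.555]
 [192.246 365.104]
 [209.978 368.641]
 [199.977 379.116]
 [207.004 366.542]
 [196.988 376.94 ]]
```

View pics/s4b.png

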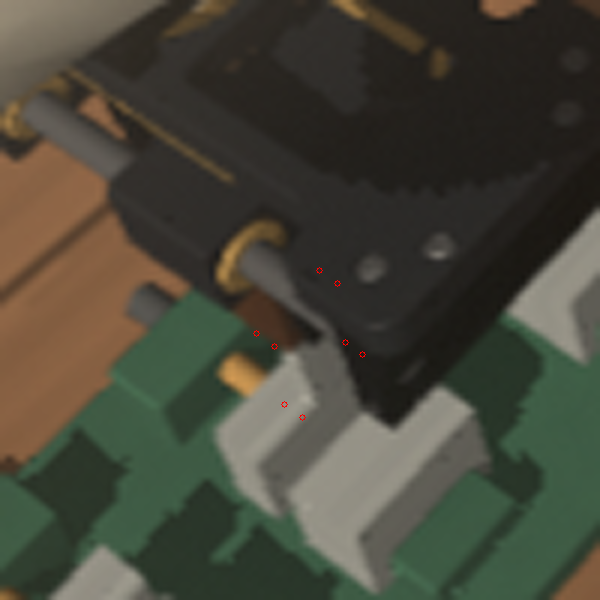

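```bash
python3 - <<'E'
import cv2
b=cv2.imread("pics/s4.png")[270:570,200:500]
cv2.imwrite("pics/s4c.png",cv2.convertScaleAbs(cv2.resize(b,None,fx=2,fy=2),alpha=1.5,beta=10))
E
```

```text
(no output)
```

View pics/s4c.png

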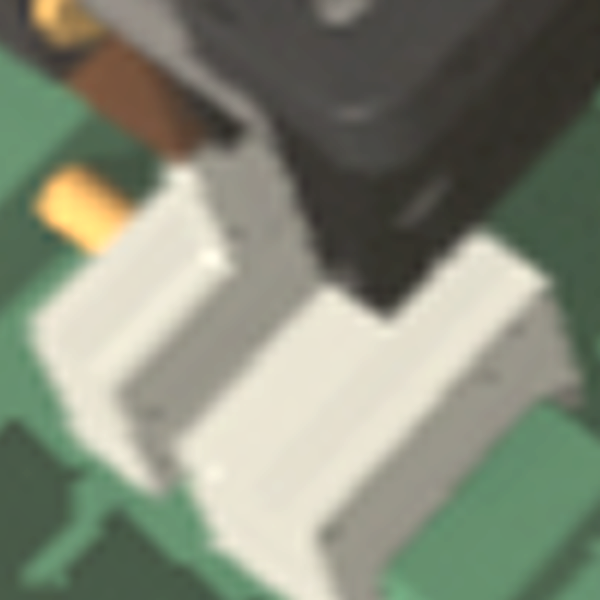

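```bash
python3 - <<'E'
from h import *
S=lambda a:(np.array(a,float)+.5)/4.6-.5+[295,150]
for n,c in(('0',[(257,183),(298,143),(343,160),(302,203)]),('1',[(135,292),(200,235),(245,253),(183,312)]),('2',[(332,103),(390,50),(432,65),(378,120)])):
    q=ray("side",S(c),102);print(n,q[:,:2],q.mean(0))
s=cv2.imread("pics/side0.png")
im=s[150:250,310:410].copy();cv2.imwrite("pics/c7.png",cv2.convertScaleAbs(cv2.resize(im,None,fx=6,fy=6,interpolation=cv2.INTER_CUBIC),alpha=1.8))
t=cv2.imread("pics/top0.png")[225:285,320:480]
cv2.imwrite("pics/c8.png",cv2.convertScaleAbs(cv2.resize(t,None,fx=5,fy=5,interpolation=cv2.INTER_CUBIC),alpha=2.2))
E
```

```text
0 [[ 567.479 -185.145]
 [ 569.53  -218.123]
 [ 547.608 -219.936]
 [ 544.913 -185.61 ]] [ 557.382 -202.204  102.   ]
1 [[ 565.544  -99.573]
 [ 566.139 -143.411]
 [ 544.921 -145.327]
 [ 543.292 -101.627]] [ 554.974 -122.484  102.   ]
2 [[ 574.109 -250.724]
 [ 575.856 -299.758]
 [ 554.591 -301.321]
 [ 551.31  -252.514]] [ 563.966 -276.079  102.   ]
```

View pics/c7.png

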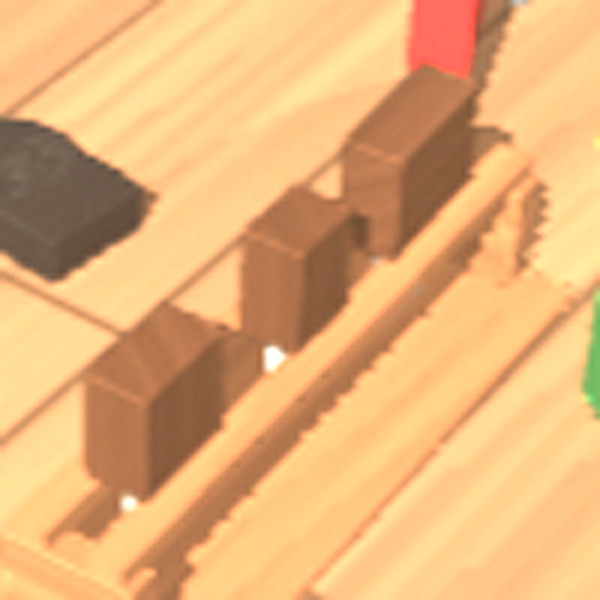

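View pics/c8.png

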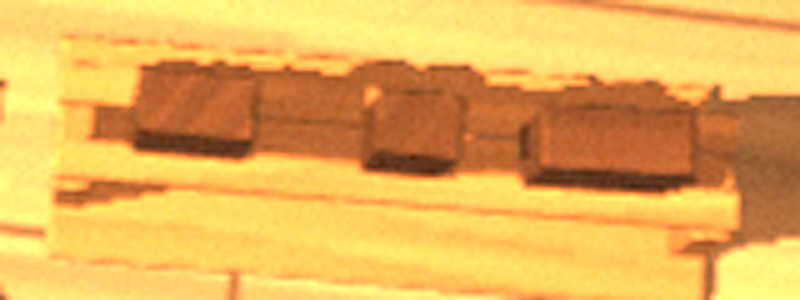

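```bash
cat >> h.py <<'E'
def leafpts(p,R,off=(0,0,0),th=6,hl=32,ug=-10.4,pitch=0):
    """p TCP; local axes leaf x=tool z sign, y, z up; returns wire segments"""
    seg=[]
    def box(x,y,z0,z1):
        c=[(a,b) for a,b in((-x,-y),(x,-y),(x,y),(-x,y))]
        for i in range(4):
            a,b=c[i],c[(i+1)%4]
            for z in(z0,z1): seg.append(((*a,z),(*b,z)))
            seg.append(((*a,z0),(*a,z1)))
    box(12,hl/2,ug,ug+44); box(th/2,10,ug-42,ug)
    P=np.array(seg).reshape(-1,3)
    P=Ro.from_rotvec([pitch,0,0]).apply(P-[0,0,19])+[0,0,19]
    M=Ro.from_rotvec(R).as_matrix();
    zc=M[:,2]*(1 if M[0,2]>0 else -1); up=-M[:,0]; yc=np.cross(up,zc)
    W=np.array(p)+(P+np.array(off))@np.c_[zc,yc,up].T
    return W
def overlay(im,n,W,o,f,col=(0,0,255)):
    q=proj(n,W);q=((q-o+.5)*f)
    for i in range(0,len(q),2): cv2.line(im,tuple(int(v) for v in q[i]),tuple(int(v) for v in q[i+1]),col,1)
E
python3 - <<'E'
from h import *
st=read_state();b=cv2.imread("pics/s4.png");
b=cv2.convertScaleAbs(b,alpha=1.4)
overlay(b,"side",leafpts(st['eef_pos'],st['tool_rot']),np.array([150,310]),6)
cv2.imwrite("pics/s4d.png",b)
E
```

```text
(no output)
```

View pics/s4d.png

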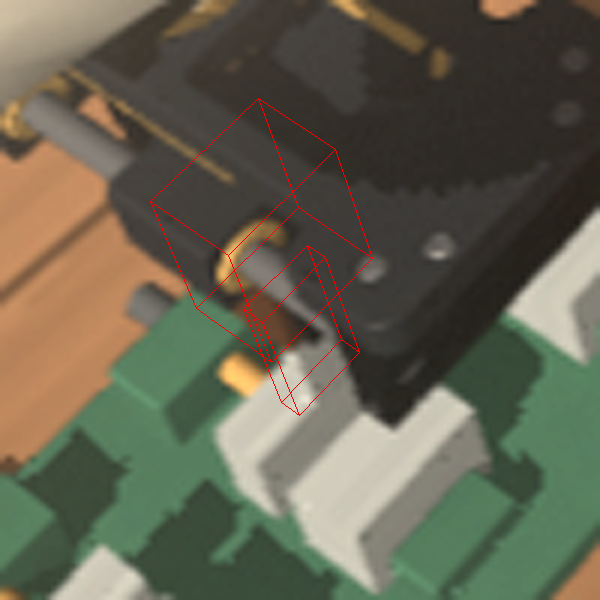

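```bash
python3 - <<'E'
from h import *
st=read_state();b=cv2.imread("pics/s4.png");b=cv2.convertScaleAbs(b,alpha=1.6)
p=np.array(st['eef_pos']);R=st['tool_rot']
M=Ro.from_rotvec(R).as_matrix();zc=-M[:,2];up=-M[:,0];yc=np.cross(up,zc)
def seg(x0,x1,y,z0,z1,col):
    c=[(x0,-y),(x1,-y),(x1,y),(x0,y)];s=[]
    for i in range(4):
        a,d=c[i],c[(i+1)%4]
        for z in(z0,z1): s+=[(*a,z),(*d,z)]
        s+=[(*a,z0),(*a,z1)]
    W=p+np.array(s)@np.c_[zc,yc,up].T
    overlay(b,"side",W,np.array([150,310]),6,col)
seg(-27,-12,9.5,0,60,(255,0,0));seg(12,27,9.5,0,60,(0,255,255));seg(-95,95,37.5,70,75,(255,0,255))
cv2.imwrite("pics/s4e.png",b)
E
```

```text
(no output)
```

View pics/s4e.png

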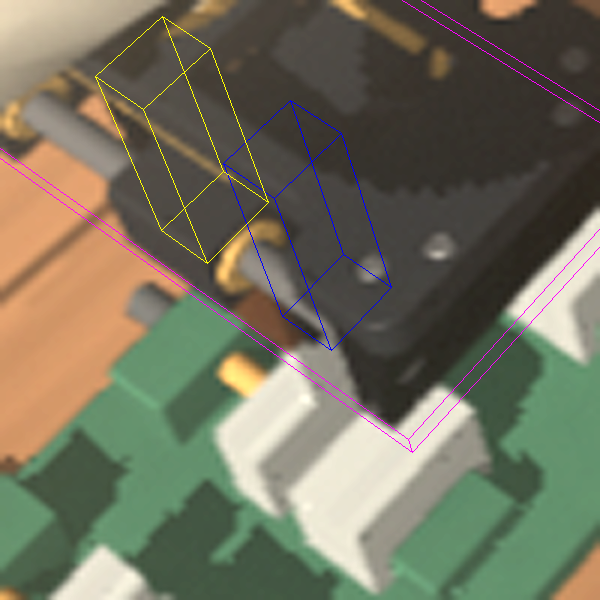

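```bash
python3 - <<'E'
from h import *
im=get_image("side")[:,:,::-1];cv2.imwrite("pics/s5f.png",im)
st=read_state();print(st['eef_pos'],st['dq'])
b=cv2.convertScaleAbs(cv2.resize(im[250:400,100:280],None,fx=4,fy=4,interpolation=cv2.INTER_CUBIC),alpha=2.2,beta=10)
cv2.imwrite("pics/s5.png",b)
E
```

```text
[523.302 239.058 109.472] [-0.002 -0.012  0.011  0.002  0.001 -0.001]
```

View pics/s5.png

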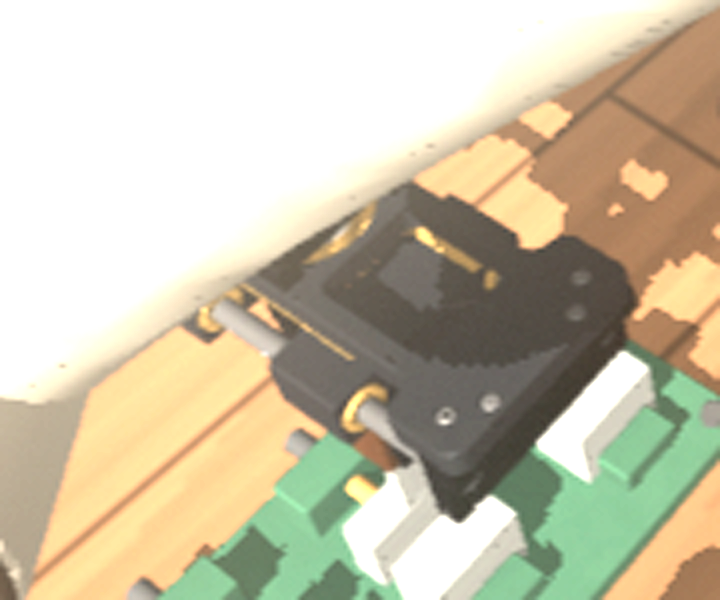

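```bash
python3 - <<'E'
from h import *
b=cv2.imread("pics/s2.png");b=cv2.convertScaleAbs(b,alpha=1.6)
p=np.array([558.96,-202.75,63.34]);R=np.array([2.199,.042,-2.206])
M=Ro.from_rotvec(R).as_matrix();zc=-M[:,2];up=-M[:,0];yc=np.cross(up,zc)
def seg(p,x0,x1,y,z0,z1,col):
    c=[(x0,-y),(x1,-y),(x1,y),(x0,y)];s=[]
    for i in range(4):
        a,d=c[i],c[(i+1)%4]
        for z in(z0,z1): s+=[(*a,z),(*d,z)]
        s+=[(*a,z0),(*a,z1)]
    W=p+np.array(s)@np.c_[zc,yc,up].T
    overlay(b,"side",W,np.array([290,90]),3.3,col)
seg(p,-41,-26.2,9.5,0,60,(255,0,0));seg(p,26.2,41,9.5,0,60,(0,255,255));seg(p,-95,95,37.5,70,75,(255,0,255))
seg(np.array([561,-202,58]),-12,12,16,0,44,(0,255,0))
cv2.imwrite("pics/s2b.png",b)
E
```

```text
(no output)
```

View pics/s2b.png

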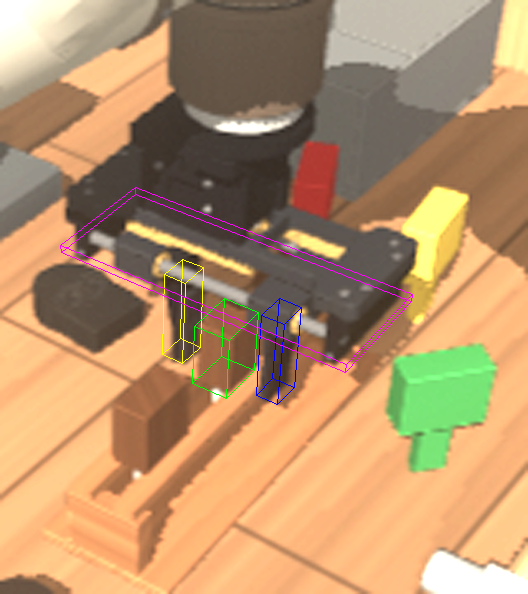

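Call:
send_rows(
  plan=[
    {"dp":[0.5,-0.3,0],"rot":[0,0,0],"grip":1},
    {"dp":[0.4,0,0],"rot":[0,0,0],"grip":1},
    {"dp":[0.2,0,0],"rot":[0,0,0],"grip":1},
    {"dp":[0,0,0],"rot":[0,0,0],"grip":1},
  ],
)

```text
t: 7.2
eef_pos: [523.1, 242.1, 98.7]
tool_rot: [2.189, 0.068, -2.19]
ft_force: [-0.1, 0.5, -1.1]
opening: 24.0
```

```bash
python3 - <<'E'
from h import *
go([523.5,242,95],0.06)
im=get_image("side")[:,:,::-1];cv2.imwrite("pics/s6f.png",im)
b=cv2.convertScaleAbs(cv2.resize(im[350:410,170:230],None,fx=10,fy=10,interpolation=cv2.INTER_CUBIC),alpha=1.3)
cv2.imwrite("pics/s6.png",b)
E
```

```text
t 7.2 pos [523.074 242.074  98.687] f [-0.061  0.487 -1.051] open 23.990622634839117
total dp(cm) in present tool axes [ 0.369  0.01  -0.042] rot [ 0.002  0.    -0.   ] rows 0.058993377049529554 0.010544741581245376
dp in goal axes [ 0.369  0.01  -0.042]
```

View pics/s6.png

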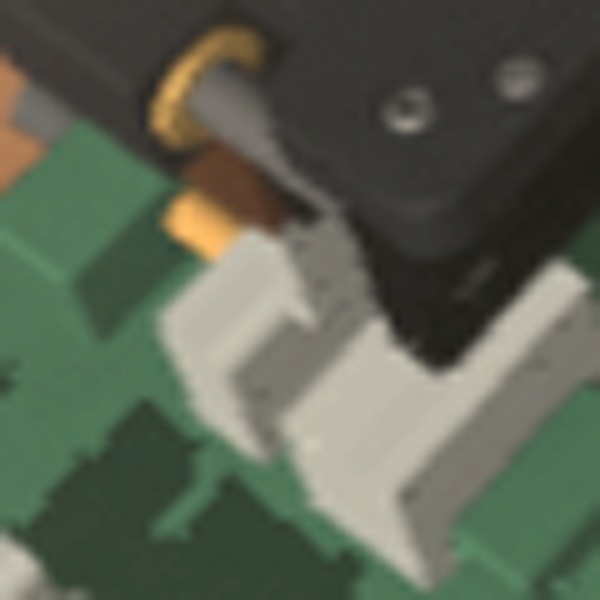

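```bash
python3 - <<'E'
from h import *
G=np.array([526.8,239]);y=.06;Rm=np.array([[np.cos(y),np.sin(y)],[-np.sin(y),np.cos(y)]])
px=np.array([(315,325),(300,320)])/10+[170,350]-.45
for z in(46.3,49): print(z,((ray("side",px,z)[:,:2]-G)@Rm.T))
print((np.array([523.07,242.07])-G)@Rm.T)
b=cv2.convertScaleAbs(cv2.imread("pics/s6f.png")[350:410,170:230],alpha=1.3);b=cv2.resize(b,None,fx=10,fy=10,interpolation=cv2.INTER_CUBIC)
st=read_state()
overlay(b,"side",leafpts(st['eef_pos'],st['tool_rot']),np.array([170,350]),10)
overlay(b,"side",leafpts(st['eef_pos'],st['tool_rot'],off=(-2,-4,0)),np.array([170,350]),10,(255,0,0))
cv2.imwrite("pics/s6b.png",b)
E
```

```text
46.3 [[-7.18   9.559]
 [-4.826 10.224]]
49 [[-8.671 10.298]
 [-6.327 10.96 ]]
[-3.539  3.288]
```

View pics/s6b.png

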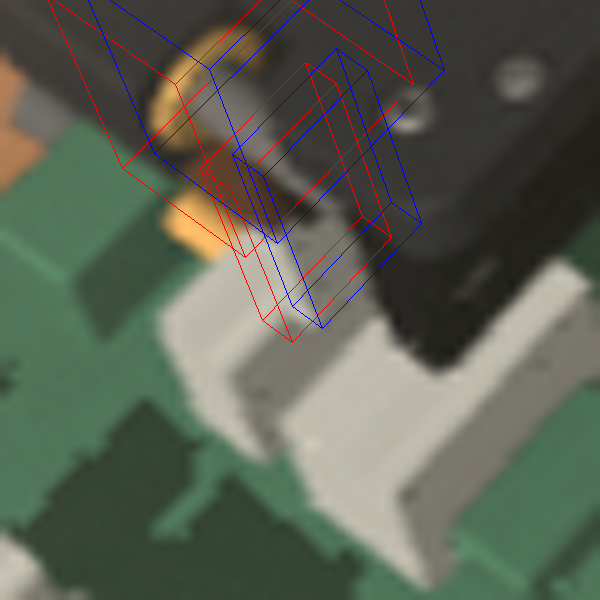

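Call:
send_rows(
  plan=[
    {"dp":[0.4,0,0],"rot":[0,0,0],"grip":1},
    {"dp":[0.4,0,0],"rot":[0,0,0],"grip":1},
    {"dp":[0.3,0,0],"rot":[0,0,0],"grip":1},
  ],
)

```text
t: 7.62
eef_pos: [523.0, 242.1, 87.5]
tool_rot: [2.189, 0.068, -2.19]
ft_force: [-0.4, 0.0, -0.9]
opening: 23.8
```

Call:
send_rows(
  plan=[
    {"dp":[0.3,0,0],"rot":[0,0,0],"grip":1},
    {"dp":[0.2,0,0],"rot":[0,0,0],"grip":1},
    {"dp":[0,0,0],"rot":[0,0,0],"grip":1},
  ],
)

```text
t: 8.0
eef_pos: [523.1, 242.1, 82.7]
tool_rot: [2.19, 0.068, -2.19]
ft_force: [1.5, -0.0, -1.2]
opening: 23.9
```

Call:
send_rows(
  plan=[
    {"dp":[0.4,0,0],"rot":[0,0,0],"grip":1},
    {"dp":[0.4,0,0],"rot":[0,0,0],"grip":1},
    {"dp":[0.4,0,0],"rot":[0,0,0],"grip":1},
    {"dp":[0.1,0,0],"rot":[0,0,0],"grip":1},
    {"dp":[0,0,0],"rot":[0,0,0],"grip":1},
  ],
)

```text
t: 8.62
eef_pos: [523.2, 242.2, 69.8]
tool_rot: [2.19, 0.068, -2.19]
ft_force: [-0.2, -0.1, -0.8]
opening: 23.4
```

```bash
python3 - <<'E'
from h import *
go([523.5,242,68],0.06)
im=get_image("side")[:,:,::-1];cv2.imwrite("pics/s7f.png",im)
b=cv2.convertScaleAbs(cv2.resize(im[350:410,170:230],None,fx=10,fy=10,interpolation=cv2.INTER_CUBIC),alpha=1.3)
cv2.imwrite("pics/s7.png",b)
E
```

```text
t 8.625 pos [523.154 242.178  69.801] f [-0.243 -0.09  -0.806] open 23.421767871148344
total dp(cm) in present tool axes [ 0.18   0.02  -0.033] rot [ 0.002  0.    -0.   ] rows 0.028813262004003474 0.011009067725547265
dp in goal axes [ 0.18   0.02  -0.034]
```

View pics/s7.png

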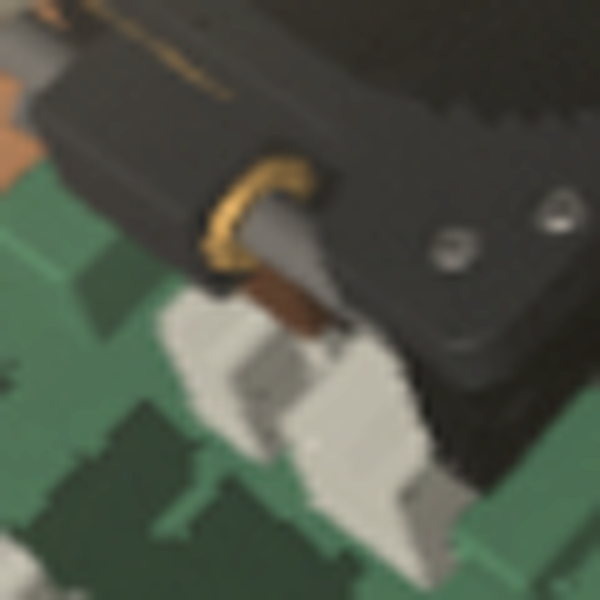

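Call:
send_rows(
  plan=[
    {"dp":[0,0,0.1],"rot":[0,0,0],"grip":1},
    {"dp":[0,0,0],"rot":[0,0,0],"grip":1},
  ],
)

```text
t: 8.93
eef_pos: [522.5, 242.3, 70.1]
tool_rot: [2.191, 0.069, -2.189]
ft_force: [1.0, -1.5, -2.0]
opening: 23.9
```

Call:
send_rows(
  plan=[
    {"dp":[0,0,0.05],"rot":[0,0,0],"grip":1},
    {"dp":[0,0,0],"rot":[0,0,0],"grip":1},
  ],
)

```text
t: 9.18
eef_pos: [522.4, 242.3, 70.1]
tool_rot: [2.192, 0.069, -2.188]
ft_force: [3.8, -1.2, -2.0]
opening: 24.0
```

Call:
send_rows(
  plan=[
    {"dp":[0,0,0.05],"rot":[0,0,0],"grip":1},
    {"dp":[0,0,0],"rot":[0,0,0],"grip":1},
  ],
)

```text
t: 9.43
eef_pos: [522.3, 242.4, 70.2]
tool_rot: [2.193, 0.069, -2.187]
ft_force: [5.3, -1.4, -3.4]
opening: 24.0
```

Call:
send_rows(
  plan=[
    {"dp":[0,0,-0.2],"rot":[0,0,0],"grip":1},
    {"dp":[0,0,-0.1],"rot":[0,0,0],"grip":1},
    {"dp":[0,0,0],"rot":[0,0,0],"grip":1},
  ],
)

```text
t: 9.8
eef_pos: [523.5, 242.0, 69.7]
tool_rot: [2.188, 0.067, -2.191]
ft_force: [0.4, 0.7, -1.3]
opening: 23.7
```

Call:
send_rows(
  plan=[
    {"dp":[0,0,-0.05],"rot":[0,0,0],"grip":1},
    {"dp":[0,0,0],"rot":[0,0,0],"grip":1},
  ],
)

```text
t: 10.05
eef_pos: [524.5, 242.2, 69.8]
tool_rot: [2.189, 0.068, -2.19]
ft_force: [-0.1, -0.6, -0.7]
opening: 23.9
```

Call:
send_rows(
  plan=[
    {"dp":[0,0,-0.05],"rot":[0,0,0],"grip":1},
    {"dp":[0,0,0],"rot":[0,0,0],"grip":1},
  ],
)

```text
t: 10.3
eef_pos: [525.1, 242.3, 69.9]
tool_rot: [2.19, 0.068, -2.19]
ft_force: [-0.8, -0.3, -0.8]
opening: 24.1
```

Call:
send_rows(
  plan=[
    {"dp":[0,0,-0.05],"rot":[0,0,0],"grip":1},
    {"dp":[0,0,0],"rot":[0,0,0],"grip":1},
  ],
)

```text
t: 10.55
eef_pos: [525.7, 242.3, 69.9]
tool_rot: [2.19, 0.068, -2.19]
ft_force: [-0.2, 0.3, -1.0]
opening: 23.9
```

Call:
send_rows(
  plan=[
    {"dp":[0,0,-0.05],"rot":[0,0,0],"grip":1},
    {"dp":[0,0,0],"rot":[0,0,0],"grip":1},
  ],
)

```text
t: 10.8
eef_pos: [526.2, 242.4, 69.9]
tool_rot: [2.19, 0.068, -2.19]
ft_force: [-0.9, -0.4, -0.7]
opening: 23.7
```

Call:
send_rows(
  plan=[
    {"dp":[0,0,-0.05],"rot":[0,0,0],"grip":1},
    {"dp":[0,0,0],"rot":[0,0,0],"grip":1},
  ],
)

```text
t: 11.05
eef_pos: [526.5, 242.4, 69.8]
tool_rot: [2.19, 0.068, -2.19]
ft_force: [0.1, 0.2, -1.4]
opening: 23.8
```

Call:
send_rows(
  plan=[
    {"dp":[0.2,0,0.2],"rot":[0,0,0],"grip":1},
    {"dp":[0.2,0,0],"rot":[0,0,0],"grip":1},
    {"dp":[0,0,0],"rot":[0,0,0],"grip":1},
  ],
)

```text
t: 11.42
eef_pos: [524.5, 242.2, 65.6]
tool_rot: [2.189, 0.068, -2.19]
ft_force: [-0.4, 1.1, -0.7]
opening: 23.6
```

Call:
send_rows(
  plan=[
    {"dp":[0.1,0,0],"rot":[0,0,0],"grip":1},
    {"dp":[0,0,0],"rot":[0,0,0],"grip":1},
  ],
)

```text
t: 11.68
eef_pos: [524.6, 242.3, 64.8]
tool_rot: [2.19, 0.068, -2.19]
ft_force: [-0.1, 0.3, -0.7]
opening: 23.7
```

Call:
send_rows(
  plan=[
    {"dp":[0.07,0,0],"rot":[0,0,0],"grip":1},
    {"dp":[0,0,0],"rot":[0,0,0],"grip":1},
  ],
)

```text
t: 11.92
eef_pos: [524.8, 242.3, 64.4]
tool_rot: [2.19, 0.068, -2.19]
ft_force: [-0.8, -0.3, -0.0]
opening: 23.9
```

Call:
send_rows(
  plan=[
    {"dp":[-2,0,0],"rot":[0,0,0],"grip":1},
    {"dp":[-5,0,0],"rot":[0,0,0],"grip":1},
    {"dp":[-5,0,0],"rot":[0,0,0],"grip":1},
    {"dp":[0,5,0],"rot":[0.02,0,0],"grip":1},
    {"dp":[0,6,0],"rot":[0,0,0],"grip":1},
  ],
)

```text
t: 12.55
eef_pos: [530.4, 132.2, 184.9]
tool_rot: [2.201, 0.05, -2.198]
ft_force: [0.8, -0.7, -2.2]
opening: 23.7
```

Call:
send_rows(
  plan=[
    {"dp":[0,6,-0.3],"rot":[0,0,0],"grip":1},
    {"dp":[0,6,-0.3],"rot":[0,0,0],"grip":1},
    {"dp":[0,6,-0.3],"rot":[0,0,0],"grip":1},
    {"dp":[0,6,-0.3],"rot":[0,0,0],"grip":1},
    {"dp":[0,5,-0.3],"rot":[0,0,0],"grip":1},
  ],
)

```text
t: 13.18
eef_pos: [557.2, -158.9, 184.2]
tool_rot: [2.201, 0.045, -2.2]
ft_force: [0.8, -0.7, -0.9]
opening: 23.5
```

Call:
send_rows(
  plan=[
    {"dp":[0,4,-0.3],"rot":[0,0,0],"grip":1},
    {"dp":[0,0,0],"rot":[0,0,0],"grip":1},
    {"dp":[0,0,0],"rot":[0,0,0],"grip":1},
  ],
)

```text
t: 13.55
eef_pos: [561.8, -196.3, 183.8]
tool_rot: [2.2, 0.046, -2.201]
ft_force: [1.0, 0.1, -1.0]
opening: 23.4
```

```bash
python3 - <<'E'
from h import *
go([561.3,-202.3,69.5],0.045)
E
```

```text
t 13.55 pos [ 561.751 -196.293  183.828] f [ 1.002  0.125 -0.956] open 23.431034593911335
total dp(cm) in present tool axes [11.433  0.603  0.062] rot [-0.003  0.001  0.   ] rows 1.8292170092705526 0.018400866890947633
dp in goal axes [11.433  0.598  0.072]
```

Call:
send_rows(
  plan=[
    {"dp":[3,0.6,0.06],"rot":[0,0,0],"grip":1},
    {"dp":[3,0,0],"rot":[0,0,0],"grip":1},
    {"dp":[0,0,0],"rot":[0,0,0],"grip":1},
    {"dp":[0,0,0],"rot":[0,0,0],"grip":1},
  ],
)

```text
t: 14.05
eef_pos: [562.8, -201.9, 125.6]
tool_rot: [2.201, 0.047, -2.197]
ft_force: [0.6, 0.5, -1.1]
opening: 23.9
```

```bash
python3 - <<'E'
from h import *
go([561.3,-202.3,69.5],0.045)
im=get_image("side")[:,:,::-1];cv2.imwrite("pics/s8.png",cv2.convertScaleAbs(cv2.resize(im[100:250,300:450],None,fx=4,fy=4,interpolation=cv2.INTER_CUBIC),alpha=1.5))
E
```

```text
t 14.05 pos [ 562.797 -201.947  125.57 ] f [ 0.579  0.5   -1.102] open 23.850977978081104
total dp(cm) in present tool axes [5.607 0.024 0.162] rot [-0.001 -0.002 -0.001] rows 0.8970786644514576 0.010820726437924783
dp in goal axes [5.607 0.028 0.151]
```

View pics/s8.png

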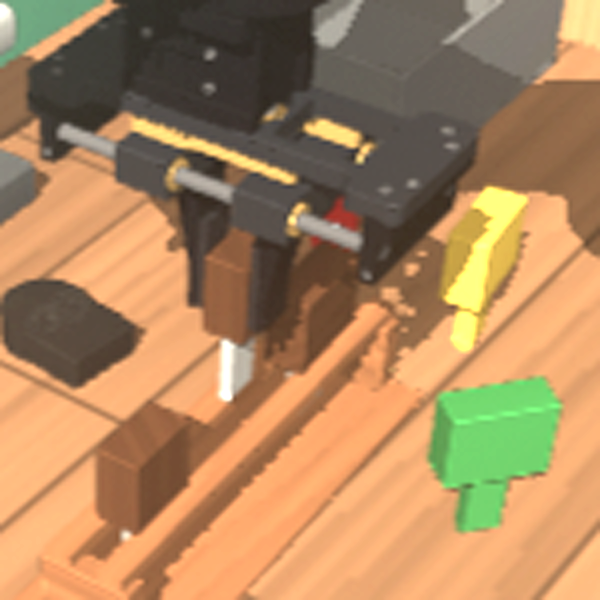

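Call:
send_rows(
  plan=[
    {"dp":[0.5,0,0.15],"rot":[0,0,0],"grip":1},
    {"dp":[1.5,0,0],"rot":[0,0,0],"grip":1},
    {"dp":[1.2,0,0],"rot":[0,0,0],"grip":1},
    {"dp":[0,0,0],"rot":[0,0,0],"grip":1},
  ],
)

```text
t: 14.6
eef_pos: [559.1, -202.5, 90.3]
tool_rot: [2.197, 0.046, -2.205]
ft_force: [0.0, -0.1, -1.7]
opening: 23.6
```

Call:
send_rows(
  plan=[
    {"dp":[1.2,0,-0.05],"rot":[0,0,0],"grip":1},
    {"dp":[0.7,0,0],"rot":[0,0,0],"grip":1},
    {"dp":[0,0,0],"rot":[0,0,0],"grip":1},
    {"dp":[0,0,0],"rot":[0,0,0],"grip":1},
  ],
)

```text
t: 15.1
eef_pos: [561.0, -202.7, 73.4]
tool_rot: [2.201, 0.046, -2.2]
ft_force: [-0.4, 0.4, -0.8]
opening: 24.2
```

Call:
send_rows(
  plan=[
    {"dp":[0.38,0,0],"rot":[0,0,0],"grip":1},
    {"dp":[0,0,0],"rot":[0,0,0],"grip":1},
    {"dp":[0,0,0],"rot":[0,0,0],"grip":1},
  ],
)

```text
t: 15.48
eef_pos: [560.8, -202.6, 69.5]
tool_rot: [2.2, 0.046, -2.2]
ft_force: [0.2, -1.4, -1.3]
opening: 24.0
```

Call:
send_rows(
  plan=[
    {"dp":[0.05,0,0],"rot":[0,0,0],"grip":-0.2},
    {"dp":[0,0,0],"rot":[0,0,0],"grip":-0.2},
    {"dp":[0,0,0],"rot":[0,0,0],"grip":-0.2},
    {"dp":[-2,0,0],"rot":[0,0,0],"grip":-0.2},
    {"dp":[-4,0,0],"rot":[0,0,0],"grip":-0.2},
  ],
)

```text
t: 16.1
eef_pos: [559.4, -202.4, 127.8]
tool_rot: [2.196, 0.047, -2.206]
ft_force: [0.2, 0.4, 0.5]
opening: 51.6
```

Call:
send_rows(
  plan=[
    {"dp":[0,-4,0],"rot":[0,0,0],"grip":-0.2},
    {"dp":[0,-4,0.35],"rot":[0,0,0],"grip":-0.2},
    {"dp":[0,0,0],"rot":[0,0,0],"grip":-0.2},
    {"dp":[0,0,0],"rot":[0,0,0],"grip":-0.2},
  ],
)

```text
t: 16.6
eef_pos: [554.1, -122.9, 129.1]
tool_rot: [2.2, 0.047, -2.199]
ft_force: [-0.6, -0.0, 0.1]
opening: 52.3
```

```bash
python3 - <<'E'
from h import *
go([557.5,-122.6,67],0.045)
im=get_image("side")[:,:,::-1];cv2.imwrite("pics/s9.png",cv2.convertScaleAbs(cv2.resize(im[100:250,300:450],None,fx=4,fy=4,interpolation=cv2.INTER_CUBIC),alpha=1.5))
E
```

```text
t 16.6 pos [ 554.09  -122.889  129.067] f [-0.57  -0.024  0.116] open 52.26916815435989
total dp(cm) in present tool axes [ 6.207 -0.015 -0.339] rot [-0.003 -0.    -0.   ] rows 0.9930955308315199 0.013625452460165105
dp in goal axes [ 6.207 -0.014 -0.342]
```

View pics/s9.png

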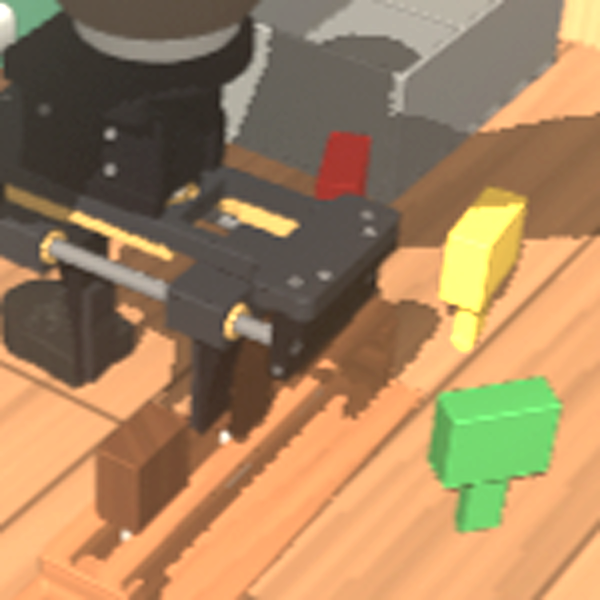

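Call:
send_rows(
  plan=[
    {"dp":[2,0,-0.34],"rot":[0,0,0],"grip":-0.2},
    {"dp":[2.2,0,0],"rot":[0,0,0],"grip":-0.2},
    {"dp":[1.8,0,0],"rot":[0,0,0],"grip":-0.2},
    {"dp":[0,0,0],"rot":[0,0,0],"grip":-0.2},
    {"dp":[0,0,0],"rot":[0,0,0],"grip":-0.2},
  ],
)

```text
t: 17.27
eef_pos: [557.9, -123.3, 69.5]
tool_rot: [2.201, 0.045, -2.199]
ft_force: [0.4, 0.4, 0.5]
opening: 52.3
```

```bash
python3 - <<'E'
from h import *
go([557.5,-122.6,67],0.045)
im=get_image("side")[:,:,::-1];cv2.imwrite("pics/s10.png",cv2.convertScaleAbs(cv2.resize(im[130:280,270:420],None,fx=4,fy=4,interpolation=cv2.INTER_CUBIC),alpha=1.5))
E
```

```text
t 17.275 pos [ 557.908 -123.334   69.455] f [0.36  0.392 0.529] open 52.28710117618674
total dp(cm) in present tool axes [ 0.245 -0.075  0.038] rot [-0.004 -0.001 -0.   ] rows 0.03926830516820681 0.01953928091223847
dp in goal axes [ 0.245 -0.075  0.037]
```

View pics/s10.png

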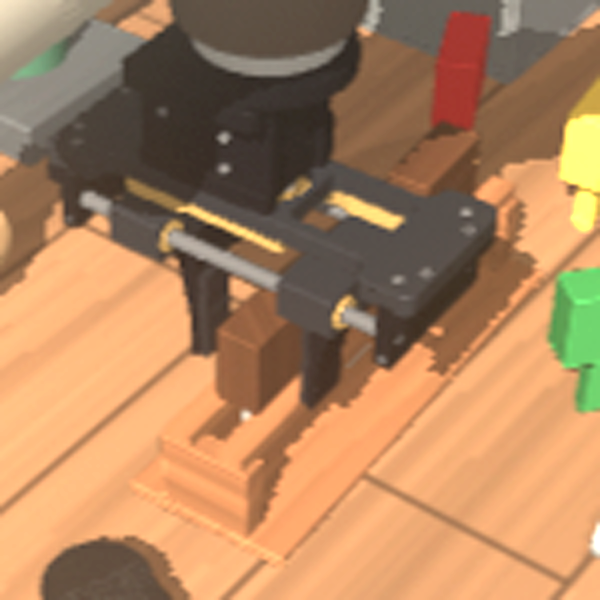

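Leaf 1 (head near (255,360) in the crop) stands between the fingers at (205,310) and (320,365). Close.

Call:
send_rows(
  plan=[
    {"dp":[0.2,-0.05,0],"rot":[0,0,0],"grip":1},
    {"dp":[0,0,0],"rot":[0,0,0],"grip":1},
    {"dp":[0,0,0],"rot":[0,0,0],"grip":1},
    {"dp":[0,0,0],"rot":[0,0,0],"grip":1},
    {"dp":[0,0,0],"rot":[0,0,0],"grip":1},
  ],
  squeeze=20,
)

```text
t: 17.95
eef_pos: [557.6, -122.1, 67.1]
tool_rot: [2.201, 0.046, -2.199]
ft_force: [0.8, -0.1, 0.7]
opening: 23.8
```

Call:
send_rows(
  plan=[
    {"dp":[-2,0,0],"rot":[0,0,0],"grip":1},
    {"dp":[-5,0,0],"rot":[0,0,0],"grip":1},
    {"dp":[-2,-3,0],"rot":[-0.015,0,0],"grip":1},
    {"dp":[0,-6,0.2],"rot":[0,0,0],"grip":1},
    {"dp":[0,-6,0.2],"rot":[0,0,0],"grip":1},
  ],
)

```text
t: 18.58
eef_pos: [544.5, 28.6, 156.9]
tool_rot: [2.193, 0.061, -2.194]
ft_force: [1.1, 0.6, -0.8]
opening: 24.2
```

Call:
send_rows(
  plan=[
    {"dp":[0,-6,0.2],"rot":[0,0,0],"grip":1},
    {"dp":[0,-6,0.2],"rot":[0,0,0],"grip":1},
    {"dp":[0,-6,0.2],"rot":[0,0,0],"grip":1},
    {"dp":[0,-3.5,0.2],"rot":[0,0,0],"grip":1},
    {"dp":[0,0,0],"rot":[0,0,0],"grip":1},
  ],
)

```text
t: 19.2
eef_pos: [524.2, 243.8, 156.2]
tool_rot: [2.189, 0.066, -2.192]
ft_force: [0.7, -0.2, -0.8]
opening: 23.9
```

Call:
send_rows(
  plan=[
    {"dp":[2,0,0],"rot":[0,0,0],"grip":1},
    {"dp":[2,0,0],"rot":[0,0,0],"grip":1},
    {"dp":[0,0,0],"rot":[0,0,0],"grip":1},
    {"dp":[0,0,0],"rot":[0,0,0],"grip":1},
  ],
)

```text
t: 19.7
eef_pos: [525.4, 241.1, 117.5]
tool_rot: [2.194, 0.062, -2.192]
ft_force: [-0.6, -0.1, -1.0]
opening: 24.0
```

```bash
python3 - <<'E'
from h import *
go([524.6,242,98],0.06)
E
```

```text
t 19.7 pos [525.43  241.13  117.517] f [-0.633 -0.052 -0.981] open 24.034980597880963
total dp(cm) in present tool axes [ 1.952 -0.091  0.079] rot [-0.003 -0.001  0.   ] rows 0.31225645677693153 0.01859352434548083
dp in goal axes [ 1.952 -0.092  0.078]
```

Call:
send_rows(
  plan=[
    {"dp":[1.0,-0.09,0.09],"rot":[-0.003,0,0],"grip":1},
    {"dp":[1.0,0,0],"rot":[0,0,0],"grip":1},
    {"dp":[0,0,0],"rot":[0,0,0],"grip":1},
    {"dp":[0,0,0],"rot":[0,0,0],"grip":1},
  ],
)

```text
t: 20.2
eef_pos: [524.1, 242.5, 96.9]
tool_rot: [2.191, 0.066, -2.191]
ft_force: [-0.1, -0.5, -1.1]
opening: 23.9
```

```bash
python3 - <<'E'
from h import *
go([524.5,242,90],0.061)
im=get_image("side")[:,:,::-1]
b=cv2.convertScaleAbs(cv2.resize(im[350:410,170:230],None,fx=10,fy=10,interpolation=cv2.INTER_CUBIC),alpha=1.3)
cv2.imwrite("pics/s11.png",b)
E
```

```text
t 20.2 pos [524.134 242.484  96.886] f [-0.1   -0.55  -1.054] open 23.882290328305217
total dp(cm) in present tool axes [ 0.689  0.05  -0.034] rot [-0.001 -0.    -0.   ] rows 0.11018539125423446 0.004259623518932676
dp in goal axes [ 0.689  0.051 -0.034]
```

View pics/s11.png

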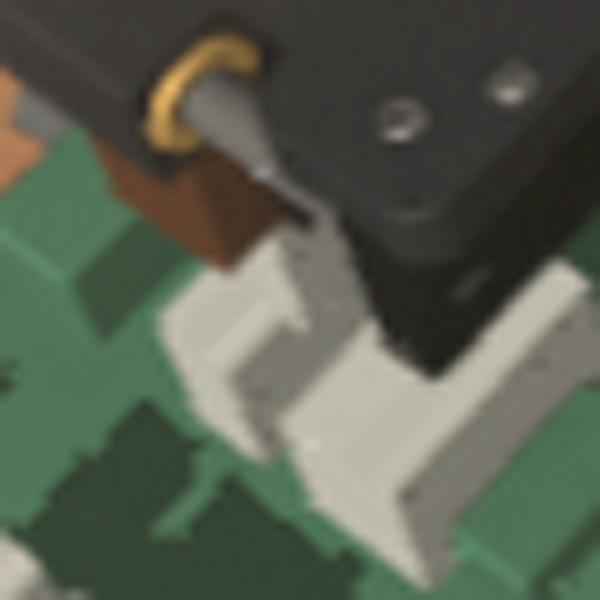

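Call:
send_rows(
  plan=[
    {"dp":[0.3,0,-0.03],"rot":[0,0,0],"grip":1},
    {"dp":[0.3,0,0],"rot":[0,0,0],"grip":1},
    {"dp":[0,0,0],"rot":[0,0,0],"grip":1},
  ],
)

```text
t: 20.62
eef_pos: [524.1, 242.3, 90.6]
tool_rot: [2.19, 0.065, -2.191]
ft_force: [0.8, -0.3, -0.4]
opening: 23.9
```

Call:
send_rows(
  plan=[
    {"dp":[0.3,0,0],"rot":[0,0,0],"grip":1},
    {"dp":[0.2,0,0],"rot":[0,0,0],"grip":1},
    {"dp":[0,0,0],"rot":[0,0,0],"grip":1},
  ],
)

```text
t: 21.0
eef_pos: [524.2, 242.3, 85.6]
tool_rot: [2.19, 0.065, -2.191]
ft_force: [-0.9, 0.1, -0.6]
opening: 23.9
```

Call:
send_rows(
  plan=[
    {"dp":[0.3,0,0],"rot":[0,0,0],"grip":1},
    {"dp":[0.2,0,0],"rot":[0,0,0],"grip":1},
    {"dp":[0,0,0],"rot":[0,0,0],"grip":1},
  ],
)

```text
t: 21.38
eef_pos: [524.1, 242.3, 80.6]
tool_rot: [2.19, 0.065, -2.191]
ft_force: [-0.9, 0.6, -1.5]
opening: 24.1
```

Call:
send_rows(
  plan=[
    {"dp":[0.4,0,0],"rot":[0,0,0],"grip":1},
    {"dp":[0.4,0,0],"rot":[0,0,0],"grip":1},
    {"dp":[0,0,0],"rot":[0,0,0],"grip":1},
  ],
)

```text
t: 21.75
eef_pos: [524.0, 242.2, 72.3]
tool_rot: [2.19, 0.065, -2.192]
ft_force: [-0.1, 0.5, -1.5]
opening: 23.5
```

Call:
send_rows(
  plan=[
    {"dp":[0.4,0,0],"rot":[0,0,0],"grip":1},
    {"dp":[0.3,0,0],"rot":[0,0,0],"grip":1},
    {"dp":[0,0,0],"rot":[0,0,0],"grip":1},
  ],
)

```text
t: 22.12
eef_pos: [524.1, 242.3, 65.5]
tool_rot: [2.19, 0.065, -2.191]
ft_force: [-0.4, 0.3, -1.2]
opening: 23.5
```

Call:
send_rows(
  plan=[
    {"dp":[0.15,0,0],"rot":[0,0,0],"grip":1},
    {"dp":[0,0,0],"rot":[0,0,0],"grip":1},
    {"dp":[0,0,0],"rot":[0,0,0],"grip":1},
  ],
)

```text
t: 22.5
eef_pos: [524.4, 242.5, 64.5]
tool_rot: [2.191, 0.066, -2.191]
ft_force: [0.0, -0.4, -1.7]
opening: 23.8
```

Call:
send_rows(
  plan=[
    {"dp":[0,0,0.05],"rot":[0,0,0],"grip":1},
    {"dp":[0,0,0],"rot":[0,0,0],"grip":1},
    {"dp":[0,0,0],"rot":[0,0,0],"grip":1},
  ],
)

```text
t: 22.88
eef_pos: [523.8, 242.4, 64.4]
tool_rot: [2.191, 0.066, -2.191]
ft_force: [0.6, 0.3, -1.3]
opening: 23.9
```

Call:
send_rows(
  plan=[
    {"dp":[0,0,0.05],"rot":[0,0,0],"grip":1},
    {"dp":[0,0,0],"rot":[0,0,0],"grip":1},
    {"dp":[0,0,0],"rot":[0,0,0],"grip":1},
  ],
)

```text
t: 23.25
eef_pos: [523.6, 242.5, 64.5]
tool_rot: [2.192, 0.066, -2.19]
ft_force: [2.1, -0.2, -1.4]
opening: 24.0
```

Call:
send_rows(
  plan=[
    {"dp":[0,0,-0.15],"rot":[0,0,0],"grip":1},
    {"dp":[0,0,0],"rot":[0,0,0],"grip":1},
    {"dp":[0,0,0],"rot":[0,0,0],"grip":1},
  ],
)

```text
t: 23.62
eef_pos: [524.7, 242.4, 64.3]
tool_rot: [2.191, 0.066, -2.191]
ft_force: [-0.3, -0.1, -0.4]
opening: 24.0
```

Call:
send_rows(
  plan=[
    {"dp":[0,0,-0.05],"rot":[0,0,0],"grip":1},
    {"dp":[0,0,0],"rot":[0,0,0],"grip":1},
    {"dp":[0,0,0],"rot":[0,0,0],"grip":1},
  ],
)

```text
t: 24.0
eef_pos: [525.0, 242.4, 64.3]
tool_rot: [2.19, 0.065, -2.191]
ft_force: [-1.8, 0.4, -1.8]
opening: 23.9
```

Call:
send_rows(
  plan=[
    {"dp":[-1,0,0.06],"rot":[0,0,0],"grip":1},
    {"dp":[-4,0,0],"rot":[0,0,0],"grip":1},
    {"dp":[-4,0,0],"rot":[0,0,0],"grip":1},
    {"dp":[-1,4,0],"rot":[0.016,0,0],"grip":1},
    {"dp":[0,6,-0.2],"rot":[0,0,0],"grip":1},
  ],
)

```text
t: 24.62
eef_pos: [533.0, 143.3, 166.8]
tool_rot: [2.204, 0.054, -2.193]
ft_force: [0.9, -0.3, -1.2]
opening: 23.6
```

Call:
send_rows(
  plan=[
    {"dp":[0,6,-0.3],"rot":[0,0,0],"grip":1},
    {"dp":[0,6,-0.3],"rot":[0,0,0],"grip":1},
    {"dp":[0,6,-0.3],"rot":[0,0,0],"grip":1},
    {"dp":[0,5,-0.3],"rot":[0,0,0],"grip":1},
    {"dp":[0,3.3,-0.3],"rot":[0,0,0],"grip":1},
  ],
)

```text
t: 25.25
eef_pos: [558.4, -121.8, 165.4]
tool_rot: [2.202, 0.046, -2.198]
ft_force: [0.7, -0.7, -1.5]
opening: 23.9
```

Call:
send_rows(
  plan=[
    {"dp":[2,0,0],"rot":[0,0,0],"grip":1},
    {"dp":[1,0,0],"rot":[0,0,0],"grip":1},
    {"dp":[0,0,0],"rot":[0,0,0],"grip":1},
    {"dp":[0,0,0],"rot":[0,0,0],"grip":1},
  ],
)

```text
t: 25.75
eef_pos: [558.9, -119.0, 135.2]
tool_rot: [2.2, 0.049, -2.197]
ft_force: [0.6, -0.5, -0.4]
opening: 24.0
```

```bash
python3 - <<'E'
from h import *
go([557.6,-122.2,68.2],0.045)
E
```

```text
t 25.75 pos [ 558.909 -118.959  135.199] f [ 0.612 -0.516 -0.432] open 24.01174755285993
total dp(cm) in present tool axes [6.7   0.315 0.155] rot [ 0.    -0.001 -0.   ] rows 1.0719616139133898 0.007568805305087423
dp in goal axes [6.7   0.318 0.145]
```

Call:
send_rows(
  plan=[
    {"dp":[1,0.32,0.12],"rot":[0,0,0],"grip":1},
    {"dp":[0.8,0,0],"rot":[0,0,0],"grip":1},
    {"dp":[0,0,0],"rot":[0,0,0],"grip":1},
    {"dp":[0,0,0],"rot":[0,0,0],"grip":1},
  ],
)

```text
t: 26.25
eef_pos: [557.3, -122.7, 116.4]
tool_rot: [2.199, 0.048, -2.199]
ft_force: [0.1, -0.2, -0.6]
opening: 24.0
```

```bash
python3 - <<'E'
from h import *
go([557.6,-122.2,68.2],0.045)
im=get_image("side")[:,:,::-1];cv2.imwrite("pics/s12.png",cv2.convertScaleAbs(cv2.resize(im[130:280,270:420],None,fx=4,fy=4,interpolation=cv2.INTER_CUBIC),alpha=1.5))
E
```

```text
t 26.25 pos [ 557.35  -122.676  116.36 ] f [ 0.124 -0.162 -0.587] open 24.00180930185363
total dp(cm) in present tool axes [ 4.816 -0.047 -0.027] rot [-0.001  0.    -0.   ] rows 0.7705510541328774 0.004846031646456068
dp in goal axes [ 4.816 -0.046 -0.027]
```

View pics/s12.png

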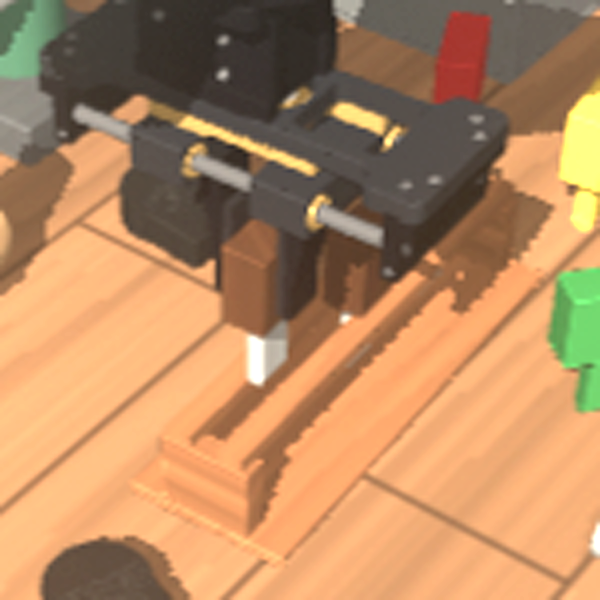

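The foot hangs just over the slot at (260,375), with leaf 0 hanging behind it. Lower it.

Call:
send_rows(
  plan=[
    {"dp":[0.8,0,0],"rot":[0,0,0],"grip":1},
    {"dp":[0.8,0,0],"rot":[0,0,0],"grip":1},
    {"dp":[0,0,0],"rot":[0,0,0],"grip":1},
  ],
)

```text
t: 26.68
eef_pos: [556.4, -122.7, 99.2]
tool_rot: [2.197, 0.048, -2.202]
ft_force: [0.4, -0.1, -0.8]
opening: 24.1
```

Call:
send_rows(
  plan=[
    {"dp":[1.2,0,0],"rot":[0,0,0],"grip":1},
    {"dp":[1.2,0,0],"rot":[0,0,0],"grip":1},
    {"dp":[0.5,0,0],"rot":[0,0,0],"grip":1},
    {"dp":[0,0,0],"rot":[0,0,0],"grip":1},
    {"dp":[0,0,0],"rot":[0,0,0],"grip":1},
  ],
)

```text
t: 27.3
eef_pos: [557.6, -122.7, 71.6]
tool_rot: [2.2, 0.048, -2.198]
ft_force: [-0.0, 0.5, -0.4]
opening: 23.5
```

Call:
send_rows(
  plan=[
    {"dp":[0.33,0,0],"rot":[0,0,0],"grip":1},
    {"dp":[0,0,0],"rot":[0,0,0],"grip":1},
    {"dp":[0,0,0],"rot":[0,0,0],"grip":1},
  ],
)

```text
t: 27.68
eef_pos: [557.3, -122.7, 68.2]
tool_rot: [2.199, 0.048, -2.199]
ft_force: [1.2, -0.4, -0.9]
opening: 23.9
```

Call:
send_rows(
  plan=[
    {"dp":[0.05,0,0],"rot":[0,0,0],"grip":-0.2},
    {"dp":[0,0,0],"rot":[0,0,0],"grip":-0.2},
    {"dp":[0,0,0],"rot":[0,0,0],"grip":-0.2},
    {"dp":[-3,0,0],"rot":[0,0,0],"grip":-0.2},
    {"dp":[-4,0,0],"rot":[0,0,0],"grip":-0.2},
  ],
)

```text
t: 28.3
eef_pos: [556.5, -122.7, 137.4]
tool_rot: [2.196, 0.048, -2.202]
ft_force: [0.9, -1.4, 0.6]
opening: 51.5
```

Call:
send_rows(
  plan=[
    {"dp":[0,5,0],"rot":[0,0,0],"grip":-0.2},
    {"dp":[0,6,0],"rot":[0,0,0],"grip":-0.2},
    {"dp":[0,4.2,0],"rot":[0,0,0],"grip":-0.2},
    {"dp":[0,0,0],"rot":[0,0,0],"grip":-0.2},
    {"dp":[0,0,0],"rot":[0,0,0],"grip":-0.2},
  ],
)

```text
t: 28.92
eef_pos: [563.6, -274.3, 137.4]
tool_rot: [2.199, 0.048, -2.2]
ft_force: [0.3, 0.0, -0.2]
opening: 52.1
```

```bash
python3 - <<'E'
from h import *
go([563,-275,67],0.045)
im=get_image("side")[:,:,::-1];cv2.imwrite("pics/s13.png",cv2.convertScaleAbs(cv2.resize(im[100:250,300:450],None,fx=4,fy=4,interpolation=cv2.INTER_CUBIC),alpha=1.5))
im=get_image("top")[:,:,::-1];cv2.imwrite("pics/t13.png",cv2.convertScaleAbs(cv2.resize(im[205:305,320:500],None,fx=4,fy=4,interpolation=cv2.INTER_CUBIC),alpha=1.8))
E
```

```text
t 28.925 pos [ 563.627 -274.287  137.358] f [ 0.31   0.023 -0.22 ] open 52.14229502521695
total dp(cm) in present tool axes [7.036 0.071 0.062] rot [-0.001  0.     0.   ] rows 1.125731692633461 0.0074399710813352424
dp in goal axes [7.036 0.068 0.066]
```

View pics/s13.png

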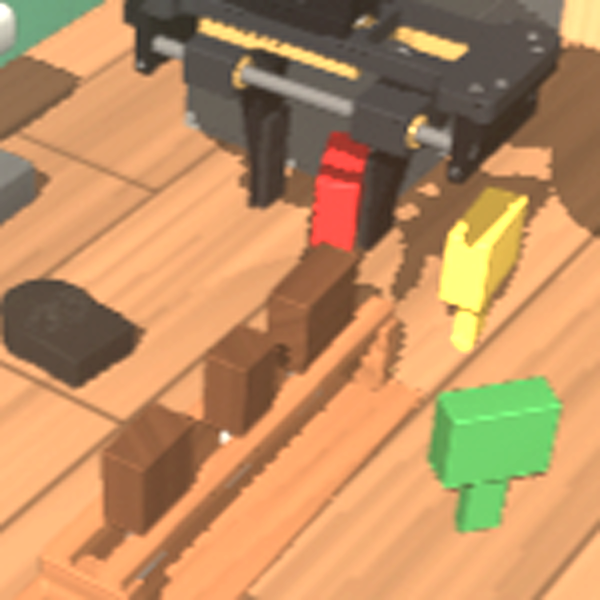

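View pics/t13.png

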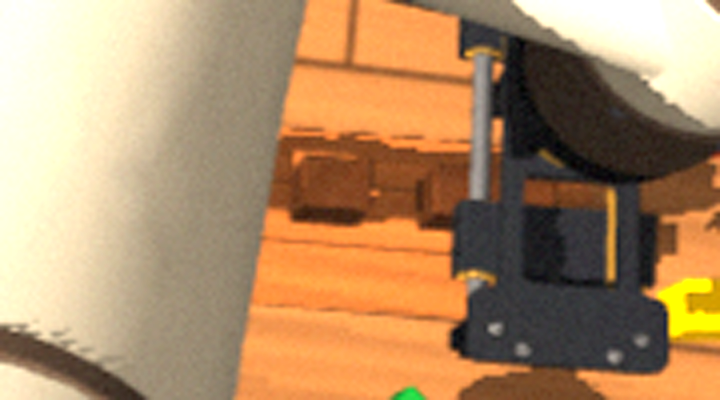

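Call:
send_rows(
  plan=[
    {"dp":[2,0.07,0.06],"rot":[0,0,0],"grip":-0.2},
    {"dp":[2.5,0,0],"rot":[0,0,0],"grip":-0.2},
    {"dp":[1.8,0,0],"rot":[0,0,0],"grip":-0.2},
    {"dp":[0,0,0],"rot":[0,0,0],"grip":-0.2},
    {"dp":[0,0,0],"rot":[0,0,0],"grip":-0.2},
  ],
)

```text
t: 29.65
eef_pos: [564.2, -274.8, 75.6]
tool_rot: [2.2, 0.049, -2.196]
ft_force: [0.2, -0.2, 0.6]
opening: 51.7
```

```bash
python3 - <<'E'
from h import *
go([563,-275,67],0.045)
im=get_image("side")[:,:,::-1];cv2.imwrite("pics/s14.png",cv2.convertScaleAbs(cv2.resize(im[100:250,300:450],None,fx=4,fy=4,interpolation=cv2.INTER_CUBIC),alpha=1.5))
E
```

```text
t 29.65 pos [ 564.18  -274.77    75.644] f [ 0.223 -0.209  0.585] open 51.733519354384704
total dp(cm) in present tool axes [0.864 0.017 0.12 ] rot [ 0.    -0.002 -0.001] rows 0.13827817751606652 0.008117070408581306
dp in goal axes [0.864 0.018 0.119]
```

View pics/s14.png

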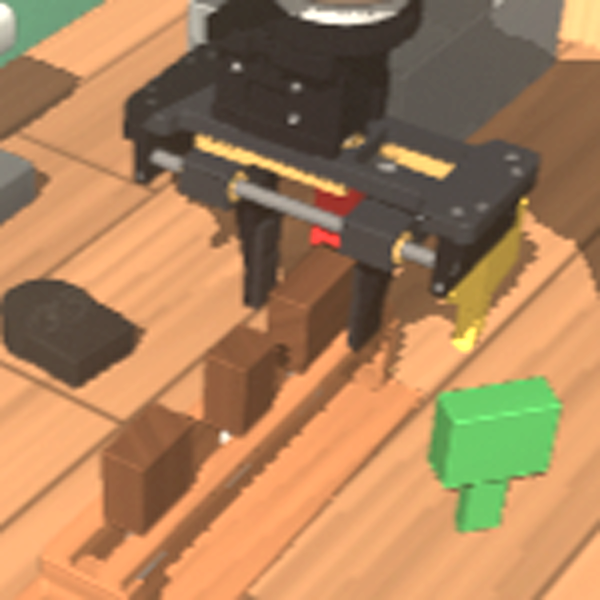

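Call:
send_rows(
  plan=[
    {"dp":[0.8,0,0.1],"rot":[0,0,0],"grip":-0.2},
    {"dp":[0,0,0],"rot":[0,0,0],"grip":1},
    {"dp":[0,0,0],"rot":[0,0,0],"grip":1},
    {"dp":[0,0,0],"rot":[0,0,0],"grip":1},
    {"dp":[0,0,0],"rot":[0,0,0],"grip":1},
  ],
  squeeze=25,
)

```text
t: 30.32
eef_pos: [563.4, -275.5, 67.1]
tool_rot: [2.202, 0.048, -2.196]
ft_force: [2.1, -0.9, 0.3]
opening: 23.7
```

Call:
send_rows(
  plan=[
    {"dp":[0,0,0],"rot":[0,0,0],"grip":1},
  ],
)

```text
t: 30.45
eef_pos: [563.5, -275.5, 67.1]
tool_rot: [2.201, 0.048, -2.196]
ft_force: [2.4, -0.6, -0.8]
opening: 23.8
```

Call:
send_rows(
  plan=[
    {"dp":[-2,0,0],"rot":[0,0,0],"grip":1},
    {"dp":[-5,0,0],"rot":[0,0,0],"grip":1},
    {"dp":[-4.5,0,0],"rot":[0,0,0],"grip":1},
    {"dp":[0,-4,0],"rot":[-0.014,0,0],"grip":1},
    {"dp":[0,-6,0.1],"rot":[0,0,0],"grip":1},
  ],
)

```text
t: 31.08
eef_pos: [555.3, -175.3, 181.4]
tool_rot: [2.193, 0.06, -2.195]
ft_force: [0.3, 1.6, -0.4]
opening: 24.0
```

Call:
send_rows(
  plan=[
    {"dp":[0,-6,0.1],"rot":[0,0,0],"grip":1},
    {"dp":[0,-6,0.1],"rot":[0,0,0],"grip":1},
    {"dp":[0,-6,0.1],"rot":[0,0,0],"grip":1},
    {"dp":[0,-6,0.1],"rot":[0,0,0],"grip":1},
    {"dp":[0,-6,0.1],"rot":[0,0,0],"grip":1},
  ],
)

```text
t: 31.7
eef_pos: [532.4, 125.2, 181.2]
tool_rot: [2.19, 0.063, -2.194]
ft_force: [0.9, 0.1, -1.9]
opening: 24.0
```

Call:
send_rows(
  plan=[
    {"dp":[0,-6,0.1],"rot":[0,0,0],"grip":1},
    {"dp":[2,-4,0.1],"rot":[0,0,0],"grip":1},
    {"dp":[2,-1.8,0],"rot":[0,0,0],"grip":1},
    {"dp":[0,0,0],"rot":[0,0,0],"grip":1},
    {"dp":[0,0,0],"rot":[0,0,0],"grip":1},
  ],
)

```text
t: 32.33
eef_pos: [524.8, 240.7, 141.8]
tool_rot: [2.191, 0.063, -2.192]
ft_force: [0.0, -0.7, -1.1]
opening: 23.8
```

```bash
python3 - <<'E'
from h import *
go([525,242,98],0.061)
E
```

```text
t 32.325 pos [524.832 240.746 141.823] f [ 0.005 -0.66  -1.087] open 23.76578643065581
total dp(cm) in present tool axes [ 4.382 -0.127 -0.026] rot [-0.003  0.    -0.001] rows 0.7011604073753817 0.017376681513592923
dp in goal axes [ 4.382 -0.124 -0.024]
```

Call:
send_rows(
  plan=[
    {"dp":[1.5,-0.12,-0.02],"rot":[-0.003,0,0],"grip":1},
    {"dp":[1.5,0,0],"rot":[0,0,0],"grip":1},
    {"dp":[1.3,0,0],"rot":[0,0,0],"grip":1},
    {"dp":[0,0,0],"rot":[0,0,0],"grip":1},
    {"dp":[0,0,0],"rot":[0,0,0],"grip":1},
  ],
)

```text
t: 32.95
eef_pos: [525.3, 242.7, 98.7]
tool_rot: [2.191, 0.067, -2.19]
ft_force: [-0.2, 0.1, -0.4]
opening: 23.5
```

```bash
python3 - <<'E'
from h import *
go([525,242.3,90],0.061)
im=get_image("side")[:,:,::-1]
b=cv2.convertScaleAbs(cv2.resize(im[350:410,170:230],None,fx=10,fy=10,interpolation=cv2.INTER_CUBIC),alpha=1.3)
cv2.imwrite("pics/s15.png",b)
E
```

```text
t 32.95 pos [525.343 242.72   98.73 ] f [-0.229  0.092 -0.399] open 23.491907794244455
total dp(cm) in present tool axes [0.873 0.04  0.037] rot [ 0. -0.  0.] rows 0.13966976398696596 0.0026159850562171554
dp in goal axes [0.873 0.04  0.037]
```

View pics/s15.png

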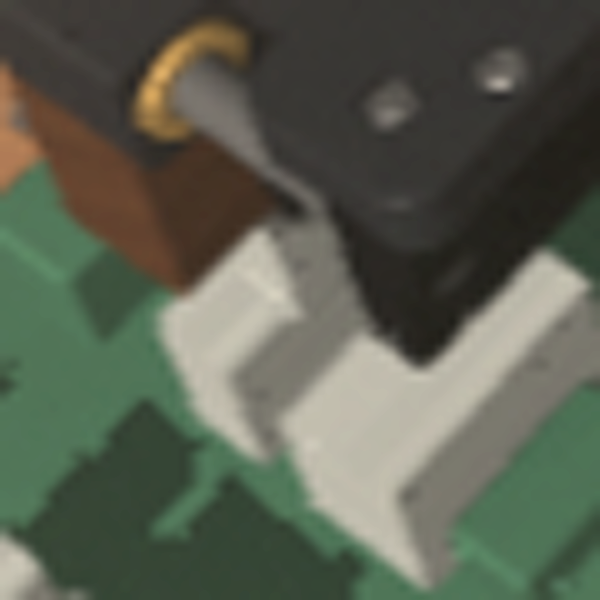

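Call:
send_rows(
  plan=[
    {"dp":[0.4,0,0.02],"rot":[0,0,0],"grip":1},
    {"dp":[0.3,0,0],"rot":[0,0,0],"grip":1},
    {"dp":[0,0,0],"rot":[0,0,0],"grip":1},
  ],
)

```text
t: 33.38
eef_pos: [524.6, 242.5, 91.3]
tool_rot: [2.19, 0.066, -2.191]
ft_force: [-0.2, -0.5, -1.0]
opening: 23.4
```

Call:
send_rows(
  plan=[
    {"dp":[0.2,0,0],"rot":[0,0,0],"grip":1},
    {"dp":[0.1,0,0],"rot":[0,0,0],"grip":1},
    {"dp":[0,0,0],"rot":[0,0,0],"grip":1},
  ],
)

```text
t: 33.75
eef_pos: [524.8, 242.6, 88.5]
tool_rot: [2.19, 0.067, -2.191]
ft_force: [-0.1, 0.5, -0.8]
opening: 23.9
```

Call:
send_rows(
  plan=[
    {"dp":[0.15,0,0],"rot":[0,0,0],"grip":1},
    {"dp":[0.15,0,0],"rot":[0,0,0],"grip":1},
    {"dp":[0,0,0],"rot":[0,0,0],"grip":1},
  ],
)

```text
t: 34.12
eef_pos: [524.4, 242.4, 85.7]
tool_rot: [2.189, 0.066, -2.191]
ft_force: [-2.6, 0.4, 3.9]
opening: 23.8
```

Call:
send_rows(
  plan=[
    {"dp":[0.15,0,-0.02],"rot":[0,0,0],"grip":1},
    {"dp":[0,0,0],"rot":[0,0,0],"grip":1},
    {"dp":[0,0,0],"rot":[0,0,0],"grip":1},
  ],
)

```text
t: 34.5
eef_pos: [524.7, 242.4, 84.0]
tool_rot: [2.189, 0.066, -2.191]
ft_force: [-4.9, -0.2, 4.6]
opening: 23.7
```

Call:
send_rows(
  plan=[
    {"dp":[0.15,0,0],"rot":[0,0,0],"grip":1},
    {"dp":[0,0,0],"rot":[0,0,0],"grip":1},
    {"dp":[0,0,0],"rot":[0,0,0],"grip":1},
  ],
)

```text
t: 34.88
eef_pos: [524.8, 242.5, 82.2]
tool_rot: [2.19, 0.066, -2.191]
ft_force: [-4.1, 0.0, 1.6]
opening: 23.5
```

Call:
send_rows(
  plan=[
    {"dp":[0.15,0,0],"rot":[0,0,0],"grip":1},
    {"dp":[0,0,0],"rot":[0,0,0],"grip":1},
    {"dp":[0,0,0],"rot":[0,0,0],"grip":1},
  ],
)

```text
t: 35.25
eef_pos: [524.8, 242.5, 80.7]
tool_rot: [2.19, 0.066, -2.191]
ft_force: [-4.4, -0.4, 1.4]
opening: 23.6
```

Call:
send_rows(
  plan=[
    {"dp":[0.3,0,0.03],"rot":[0,0,0],"grip":1},
    {"dp":[0.3,0,0],"rot":[0,0,0],"grip":1},
    {"dp":[0,0,0],"rot":[0,0,0],"grip":1},
  ],
)

```text
t: 35.62
eef_pos: [524.8, 242.7, 74.7]
tool_rot: [2.191, 0.067, -2.19]
ft_force: [-2.3, -0.1, 1.2]
opening: 23.7
```

Call:
send_rows(
  plan=[
    {"dp":[0.3,0,0],"rot":[0,0,0],"grip":1},
    {"dp":[0.3,0,0],"rot":[0,0,0],"grip":1},
    {"dp":[0,0,0],"rot":[0,0,0],"grip":1},
  ],
)

```text
t: 36.0
eef_pos: [524.8, 242.7, 68.7]
tool_rot: [2.191, 0.067, -2.19]
ft_force: [-2.5, 0.1, 1.5]
opening: 24.2
```

Call:
send_rows(
  plan=[
    {"dp":[0.25,0,0.02],"rot":[0,0,0],"grip":1},
    {"dp":[0.2,0,0],"rot":[0,0,0],"grip":1},
    {"dp":[0,0,0],"rot":[0,0,0],"grip":1},
  ],
)

```text
t: 36.38
eef_pos: [524.8, 242.7, 64.5]
tool_rot: [2.191, 0.067, -2.19]
ft_force: [-3.3, -0.4, 2.8]
opening: 23.8
```

Call:
send_rows(
  plan=[
    {"dp":[0.06,0,0],"rot":[0,0,0],"grip":1},
    {"dp":[0,0,0],"rot":[0,0,0],"grip":1},
    {"dp":[0,0,0],"rot":[0,0,0],"grip":1},
  ],
)

```text
t: 36.75
eef_pos: [524.8, 242.8, 64.2]
tool_rot: [2.191, 0.067, -2.19]
ft_force: [-2.0, 0.7, 4.1]
opening: 24.2
```

Call:
send_rows(
  plan=[
    {"dp":[0.06,0,0],"rot":[0,0,0],"grip":1},
    {"dp":[0,0,0],"rot":[0,0,0],"grip":1},
    {"dp":[0,0,0],"rot":[0,0,0],"grip":1},
  ],
)

```text
t: 37.12
eef_pos: [524.8, 242.8, 63.6]
tool_rot: [2.191, 0.067, -2.19]
ft_force: [-2.4, -0.1, 4.3]
opening: 23.9
```

Call:
send_rows(
  plan=[
    {"dp":[0.06,0,0],"rot":[0,0,0],"grip":1},
    {"dp":[0,0,0],"rot":[0,0,0],"grip":1},
    {"dp":[0,0,0],"rot":[0,0,0],"grip":1},
  ],
)

```text
t: 37.5
eef_pos: [524.8, 242.7, 62.9]
tool_rot: [2.191, 0.067, -2.19]
ft_force: [-2.5, 0.1, 4.6]
opening: 24.0
```

Call:
send_rows(
  plan=[
    {"dp":[0.05,0,0],"rot":[0,0,0],"grip":1},
    {"dp":[0,0,0],"rot":[0,0,0],"grip":1},
    {"dp":[0,0,0],"rot":[0,0,0],"grip":1},
  ],
)

```text
t: 37.88
eef_pos: [524.8, 242.8, 62.8]
tool_rot: [2.191, 0.068, -2.19]
ft_force: [-3.0, -0.3, 7.6]
opening: 23.9
```

Call:
send_rows(
  plan=[
    {"dp":[0,0,0.03],"rot":[0,0,0],"grip":1},
    {"dp":[0,0,0],"rot":[0,0,0],"grip":1},
    {"dp":[0,0,0],"rot":[0,0,0],"grip":1},
  ],
)

```text
t: 38.25
eef_pos: [524.8, 242.8, 62.8]
tool_rot: [2.192, 0.068, -2.189]
ft_force: [-1.6, -0.5, 5.7]
opening: 23.8
```

Call:
send_rows(
  plan=[
    {"dp":[0,0,0],"rot":[0,0,0],"grip":-0.2},
    {"dp":[0,0,0],"rot":[0,0,0],"grip":-0.2},
    {"dp":[0,0,0],"rot":[0,0,0],"grip":-0.2},
  ],
)

```text
t: 38.62
eef_pos: [524.2, 242.5, 61.8]
tool_rot: [2.19, 0.067, -2.191]
ft_force: [-0.1, 0.3, -0.5]
opening: 45.7
```

Call:
send_rows(
  plan=[
    {"dp":[-1,0,0],"rot":[0,0,0],"grip":-0.2},
    {"dp":[-3,0,0],"rot":[0,0,0],"grip":-0.2},
    {"dp":[-5,0,0],"rot":[0,0,0],"grip":-0.2},
    {"dp":[-3,6,0],"rot":[0,0,0],"grip":-0.2},
    {"dp":[0,6,0],"rot":[0,0,0],"grip":-0.2},
  ],
)

```text
t: 39.25
eef_pos: [533.1, 127.1, 184.1]
tool_rot: [2.198, 0.073, -2.182]
ft_force: [0.1, -0.1, 0.0]
opening: 52.0
```

Call:
send_rows(
  plan=[
    {"dp":[0,6,3],"rot":[0,0,0],"grip":-0.2},
    {"dp":[0,6,3],"rot":[0,0,0],"grip":-0.2},
    {"dp":[0,2,3],"rot":[0,0,0],"grip":-0.2},
    {"dp":[0,0,0],"rot":[0,0,0],"grip":-0.2},
    {"dp":[0,0,0],"rot":[0,0,0],"grip":-0.2},
  ],
)

```text
t: 39.88
eef_pos: [454.4, -9.6, 181.1]
tool_rot: [2.193, 0.067, -2.188]
ft_force: [-0.7, -0.3, -0.3]
opening: 52.2
```

```bash
python3 - <<'E'
from h import *
for n in("top","side"): cv2.imwrite(f"pics/{n}16.png",get_image(n)[:,:,::-1])
E
```

```text
(no output)
```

View pics/side16.png

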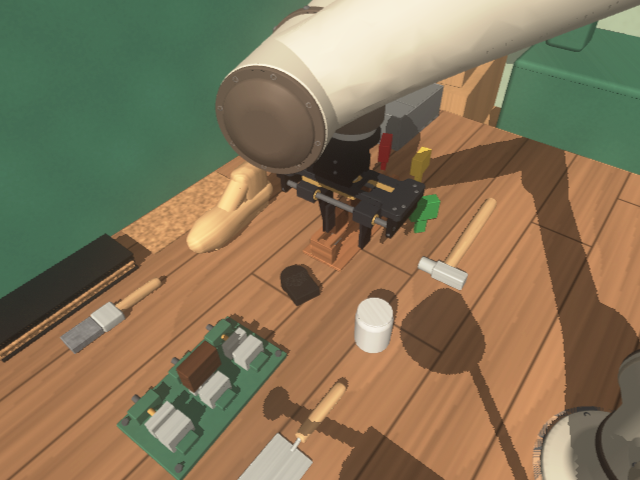

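View pics/top16.png

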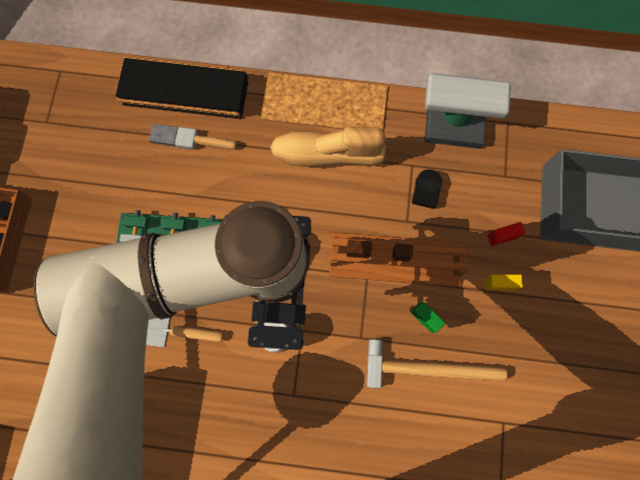

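```bash
python3 - <<'E'
from h import *
im=cv2.imread("pics/side16.png")[320:420,150:250]
b=cv2.convertScaleAbs(cv2.resize(im,None,fx=6,fy=6,interpolation=cv2.INTER_CUBIC),alpha=1.4)
R=np.array([2.191,.067,-2.19])
# leaf seated: same hand transform, TCP 524.8,242.7,62.8 ; side bias (-2,-4)
overlay(b,"side",leafpts([524.7,242.7,62.8],R,off=(-2,-4,0),th=11,hl=56,ug=-9.0),np.array([150,320]),6)
cv2.imwrite("pics/s17.png",b)
b=cv2.convertScaleAbs(cv2.resize(im,None,fx=6,fy=6,interpolation=cv2.INTER_CUBIC),alpha=1.4)
cv2.imwrite("pics/s17n.png",b)
E
```

```text
(no output)
```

View pics/s17.png

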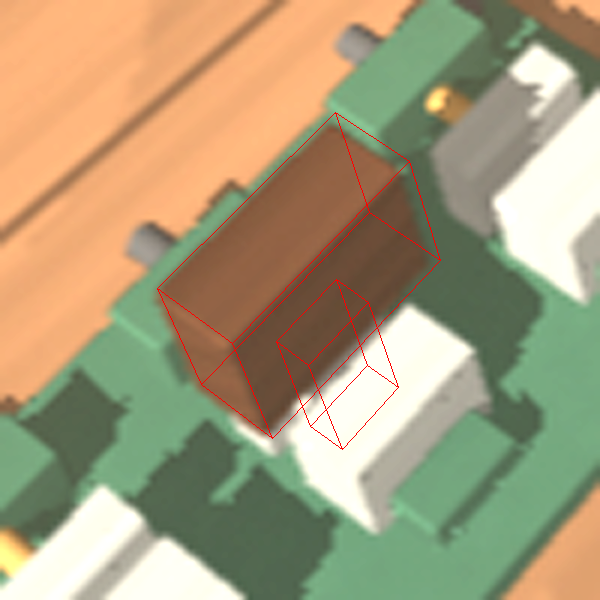

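View pics/s17n.png

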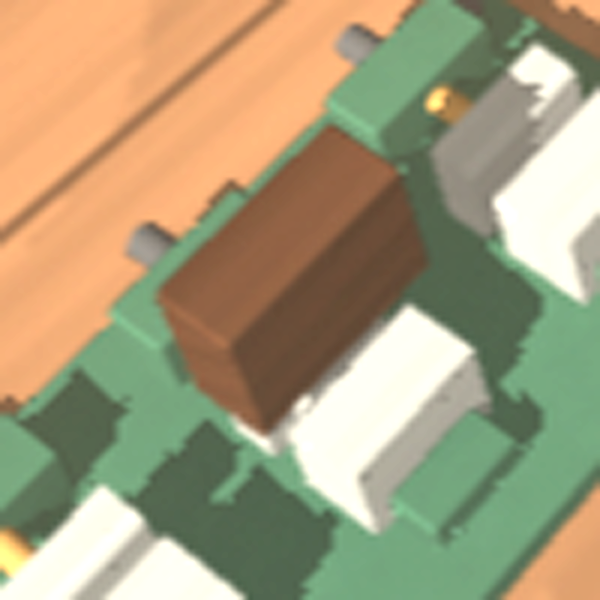

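Call:
send_rows(
  plan=[
    {"dp":[-2,6,1],"rot":[0,0,0],"grip":-0.2},
    {"dp":[0,6,3],"rot":[0,0,0],"grip":-0.2},
    {"dp":[0,6,3],"rot":[0,0,0],"grip":-0.2},
    {"dp":[0,6,2],"rot":[0,0,0],"grip":-0.2},
    {"dp":[0,6,2],"rot":[0,0,0],"grip":-0.2},
  ],
)

```text
t: 40.6
eef_pos: [366.7, -306.4, 200.0]
tool_rot: [2.19, 0.068, -2.188]
ft_force: [1.3, -0.6, -0.4]
opening: 52.5
```

Call:
send_rows(
  plan=[
    {"dp":[0,6,2],"rot":[0,0,0],"grip":-0.2},
    {"dp":[0,6,0],"rot":[0,0,0],"grip":-0.2},
    {"dp":[0,0,0],"rot":[0,0,0],"grip":-0.2},
  ],
)

```text
t: 40.98
eef_pos: [354.3, -428.4, 198.3]
tool_rot: [2.191, 0.063, -2.194]
ft_force: [0.2, 0.6, -0.3]
opening: 52.2
```

```bash
python3 - <<'E'
from h import *
for n in("top","side"): cv2.imwrite(f"pics/{n}18.png",get_image(n)[:,:,::-1])
t=cv2.imread("pics/top18.png");s=cv2.imread("pics/side18.png")
cv2.imwrite("pics/t18c.png",cv2.convertScaleAbs(cv2.resize(t[210:290,110:240],None,fx=6,fy=6,interpolation=cv2.INTER_CUBIC),alpha=1.5))
cv2.imwrite("pics/s18c.png",cv2.convertScaleAbs(cv2.resize(s[335:400,170:235],None,fx=9,fy=9,interpolation=cv2.INTER_CUBIC),alpha=1.5))
E
```

```text
(no output)
```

View pics/t18c.png

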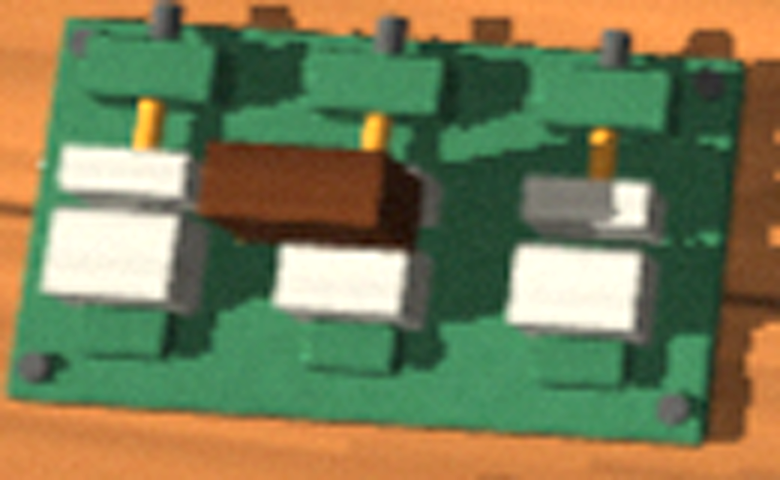

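View pics/s18c.png

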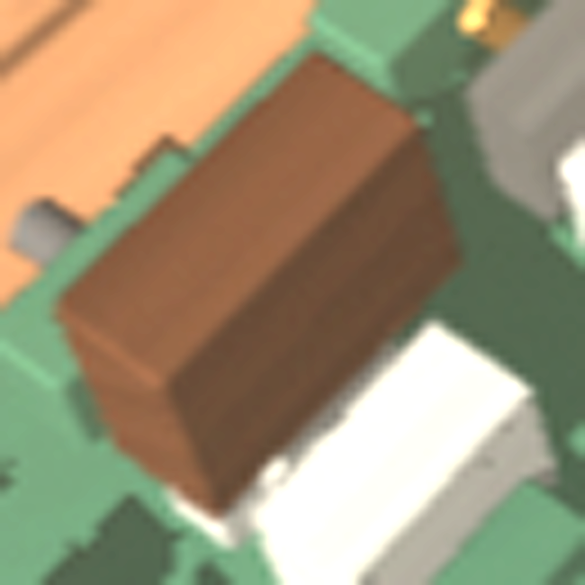

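View pics/side18.png

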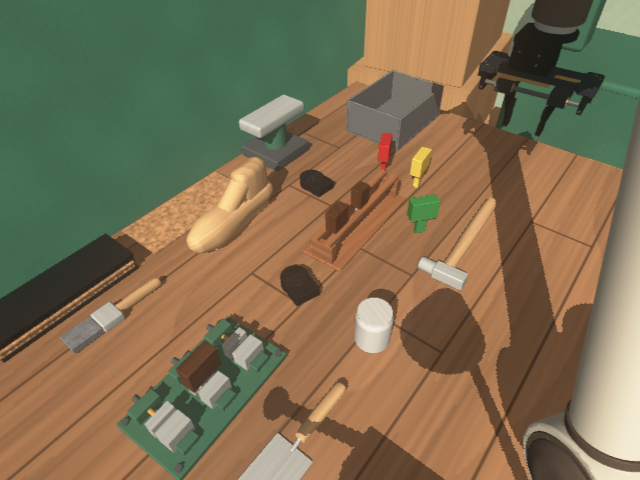

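```bash
python3 - <<'E'
from h import *
T=lambda a:(np.array(a,float)+.5)/6-.5+[110,210]
S=lambda a:(np.array(a,float)+.5)/9-.5+[170,335]
tl=[(12,28,44),(12,-28,44),(-12,-28,44),(-12,28,44),(-12,-28,0)];tp=T([(207,142),(390,150),(379,230),(197,214),(415,250)])
sl=[(12,28,44),(12,-28,44),(-12,-28,44),(-12,28,44),(12,28,0),(-12,28,0),(-12,-28,0)];sp=S([(57,305),(318,50),(420,122),(168,388),(113,432),(217,517),(463,262)])
base=np.array([524.7,242.7,53.8])
def res(p,full=False):
    R=Ro.from_euler('zyx',[p[3],p[4],p[5]])
    W=lambda L:R.apply(np.array(L,float))+base+p[:3]
    rt=proj("top",W(tl)+[p[6],p[7],0])-tp; rs=proj("side",W(sl)+[p[8],p[9],0])-sp
    if full: return rt,rs
    return np.concatenate([rt.ravel()/.5,rs.ravel()/.5,p[:2]/1,[p[2]/1],p[6:]/2,])
s=least_squares(res,np.r_[0,0,0,.06,0,0,np.zeros(4)])
J=s.jac;cov=np.linalg.inv(J.T@J)
print(s.x);print(np.sqrt(np.diag(cov)));print(*res(s.x,True),sep="\n")
E
```

```text
[ 0.285 -0.607 -0.912  0.057 -0.053  0.002  0.993 -0.071  0.148 -2.358]
[0.837 0.828 0.927 0.009 0.012 0.01  0.934 0.971 0.972 0.896]
[[-0.211 -0.448]
 [-0.311  0.227]
 [-0.019 -0.167]
 [-0.217  0.473]
 [ 0.767  0.019]]
[[-0.673 -0.177]
 [ 0.199 -1.187]
 [ 1.261 -0.391]
 [-0.393  0.303]
 [-0.718  0.851]
 [-0.196  0.843]
 [ 0.461 -0.371]]
```

```bash
python3 - <<'E'
import cv2
t=cv2.imread("pics/top18.png");s=cv2.imread("pics/side18.png")
cv2.imwrite("pics/t19.png",cv2.convertScaleAbs(cv2.resize(t[230:290,325:425],None,fx=6,fy=6,interpolation=cv2.INTER_CUBIC),alpha=2.2))
cv2.imwrite("pics/s19.png",cv2.convertScaleAbs(cv2.resize(s[175:240,315:380],None,fx=9,fy=9,interpolation=cv2.INTER_CUBIC),alpha=1.8))
E
```

```text
(no output)
```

View pics/t19.png

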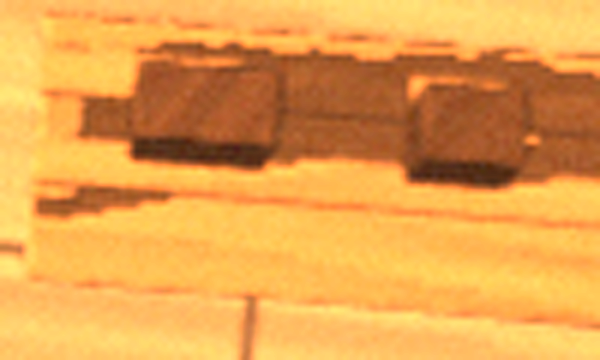

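View pics/s19.png

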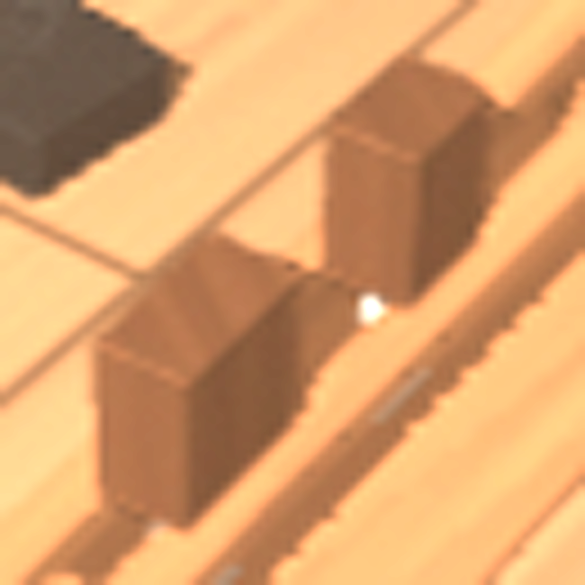

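```bash
python3 - <<'E'
from h import *
T=lambda a:(np.array(a,float)+.5)/6-.5+[325,230]
S=lambda a:(np.array(a,float)+.5)/9-.5+[315,175]
h=22
tl=[(12,h,44),(12,-h,44),(-12,-h,44),(-12,h,44),(-12,-h,0),(-12,h,0)];tp=T([(138,62),(283,66),(272,148),(133,138),(268,165),(132,158)])
sl=[(12,h,44),(12,-h,44),(-12,-h,44),(-12,h,44),(12,h,0),(-12,h,0),(-12,-h,0)];sp=S([(97,342),(215,235),(305,275),(185,388),(105,508),(187,528),(302,412)])
base=np.array([557.3,-122.7,58])
def res(p,full=False):
    R=Ro.from_euler('zyx',[p[3],p[4],p[5]])
    W=lambda L:R.apply(np.array(L,float))+base+p[:3]
    rt=proj("top",W(tl)+[p[6],p[7],0])-tp; rs=proj("side",W(sl)+[p[8],p[9],0])-sp
    if full: return rt,rs
    return np.concatenate([rt.ravel()/.5,rs.ravel()/.5,p[:2]/1,[p[2]/1],p[6:]/2,])
s=least_squares(res,np.r_[0,0,0,.06,0,0,np.zeros(4)])
print(s.x);print(*res(s.x,True),sep="\n")
E
```

```text
[-0.186 -0.793 -0.282  0.059 -0.031 -0.033  0.683 -0.825 -1.428 -2.347]
[[-0.375 -0.498]
 [-0.333  0.209]
 [ 0.878 -0.446]
 [-0.284 -0.188]
 [ 0.294  0.604]
 [-0.287  0.417]]
[[-0.421  0.347]
 [-0.27  -1.191]
 [ 0.527 -0.744]
 [ 0.768  0.426]
 [-1.228 -1.316]
 [ 0.219  1.642]
 [ 0.068  0.837]]
```

```bash
python3 - <<'E'
from h import *
print(read_state()['t'],read_state()['ft_force']);print(job_done())
E
```

```text
41.075 [ 0.803  0.159 -0.805]
the job is handed in; nothing more can be done
None
```

The job is handed in at t ≈ 41 s. Leaf 2 (11 mm) is the one that fits: it is released in the middle lane, and leaves 0 and 1 are hanging in the rack.

- **Leaf 0 (6 mm):** went in loosely, with about 4 mm of play felt in x. It is back in the rack.
- **Leaf 1 (8.5 mm):** went in loosely, with about 1.4 mm of play between fence and cheek. It is back in the rack.
- **Leaf 2 (11 mm):** bound against the sprung cheek. The cheek pushed back with 2–5 N and the vertical push on the way in was 5 N or less. The foot was pressed onto the base plate at about 7.6 N before release. It was gripped at TCP 9.1 mm above the head's underside, which puts the foot on the plate at TCP z ≈ 63.1; the reading was 62.8.

**Last checks:**
- **Pictures:** leaf 2 stands in the slot with its yaw about equal to the guide's, and both other leaves hang. The bystanders and coloured look-alikes look where they were.
- **Uprightness:** the picture fit put leaf 2 leaning 0.05 rad toward the fence. The same fit on hanging leaf 1 read 0.03 rad, so most of that is probably measurement bias and leaf 2 is upright within what I can see.
- **Cheek:** its 1 mm push-back was too small to see in the pictures, so the evidence for binding is the force readings only.
- **Cameras:** the side camera read 2–4 mm off from the arm's own position. I set the slot position from the contacts felt with leaves 0 and 1 instead.

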